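# Load the laundry tablet doser and start it

## Robot

A 6-joint arm with a two-finger parallel gripper is mounted at the origin on the work surface. World frame = base frame: x ahead of the robot, y to its left, z up, the work surface at z = 0. Lengths are in mm, angles in rad, forces in N, time in s.
With the tool pointing down it reaches from about 350 to 975 mm from the base axis. Payload 7.1 kg.
Tool frame: the origin (TCP) lies at the very end of the fingers, on their centre line; the grasp point (between the pads) lies 19 mm behind it (ctrl.pinch_z is the z of the grasp point in the tool frame, in mm); z points along the fingers, y is the direction in which the jaws open and shut (so a half turn about z gives the same grasp; the last joint's range is limited). The gripper opens to 88 mm and grips with 3 to 60 N. Pads are 20 mm wide; open, the fingers measure 115 mm over their backs; the gripper's body (75 mm by 178 mm) begins 61 mm behind the grasp point.
Start: joints at [1.171, 0.423, 1.63, -0, 1.089, -0.019], TCP at [232.257, 580.225, 222.675] pointing down, gripper open.
Joint ranges: [-3, 3], [-0.9, 2.11], [0.09, 2.58], [-1.31, 4.45], [0.11, 2.69], [-2.54, 2.54]. Speed limits (rad/s): [2.39, 2.39, 3.01, 3.14, 3.14, 3.14].

## Interface

Orientations are given as a rotation vector (axis times angle).
In Python, from workcell import get_obs, optics, ctrl gives the robot as it stands.
- The arm moves only by the shell command python3 -m jog 'ROWS'. ROWS is a JSON object of lists of equal length, an entry for each row: "delta_rot": the turn, a rotation vector about the tool's x, y, z in rad, a list of three; "translation": the shift along the tool's x, y, z in mm, a list of three; "hand": the opening, from -1 (shut) to 1 (fully open). In form: {"delta_rot": [[rx, ry, rz], ...], "translation": [[x, y, z], ...], "hand": [hand, ...]}. A call has 1 to 5 rows; each row is the pose to reach, as a shift and turn from the pose commanded when the call began, along the tool's axes at that moment; what a row does not reach only later rows make up. A row lasts 1/10 s, in which the tool goes at most 50 mm and 8.59 degrees, less where a joint would pass 70% of its speed; a pose out of reach is approached as far as the arm can. A call with a gripper value outside its range is refused whole. The fingers move at their own pace and stop on an object; the grip force is fixed at half the most. Time passes only in rows, so rows that repeat a pose let the fingers close. It gives the time, the measured TCP pose, the force and the opening at its end, in the units of the state.
- get_obs(): the state, without advancing time (a new reading comes with each control period).
- optics.get_image(name): name is "scene" or "top" or "wrist"; returns the picture (384x512x3 uint8, red, green, blue); there is no depth.
- optics.calibration(name): a dict with "intrinsics" (3x3 intrinsics, pixels), "cam_to_world" (4x4, takes a point from camera to world coordinates). Camera axes: x right, y up, looking along -z (the intrinsics and any distortion apply to the point x, -y, -z); pixel columns grow to the right and rows downward; lengths in mm; the calibration is good to about 2 mm. A picture is of the moment at which its call begins: read the wrist's pose just before it. calibration takes no time and is no camera call; for the wrist camera it gives the pose at the moment of the call.
- ctrl.close_job(): hands the job in, once; it reports no verdict.
The state is a dict: "t": time; "qpos": joint angles; "qvel": joint speeds; "joint_torque": joint torques, N m; "ee_pos": TCP position; "orientation": TCP orientation; "ft_force": force on the tool from outside, world axes, zero at the start; "moment": the same for the moment, N m; "width": finger opening in mm.
Only numpy, scipy, OpenCV 4.12 (cv2) and the standard library are available. Lean on these libraries where they do the work, as an engineer would, in place of code of your own. Each camera call takes 0.05 s, during which the arm holds its last target. There are 200 camera calls.

## Task

Pull open the doser's drawer, put every laundry tablet from the counter into it, one to a pocket, gripping them gently because they crumble, and push the drawer fully shut. Then turn the dial so that its pointer is at the large round mark, and after that push the spring-centred toggle towards the dial, hold it over for a good second and let it spring back; never push it the other way, which would eject the tablets. Leave the bottle, the jar and the brush where they are, and finish with all tablets in the shut drawer and the dial still at the mark.

Things in the scene. Friction and masses are not known exactly. Their poses are not given: they have to be found in the camera images.
- unit: the tablet doser: white box fixed to the counter, 200 deep (x) x 280 wide (y) x 70 tall; origin at the centre of its underside, x pointing from its front (robot side) to its back, y to its left seen from the robot. Its drawer is in the front; the dial (left, +y half) and the toggle (right, -y half) stand on its flat roof
- drawer (a joint): how far the drawer is pulled out towards the robot along the unit's -x: 0 fully shut, 0.085 m fully open (end stop); slides with about 1.5 N of friction and stays where left. It may start up to 12 mm open. Its front panel is 12 mm thick, 262 wide, its top 66 mm above the counter, 4 mm below the unit's roof
- handle (a point): middle of the drawer's steel handle bar: 100 mm long along the unit's y, 10 mm thick (x), 14 mm tall, 45 mm above the counter; 38 mm of free gap between bar and front panel, ends carried by two 10 mm arms at 45 mm to each side of the middle
- pocket1 (a point): drawer pocket 1 of 4, counted from the unit's left (+y): centre of its floor, 12 mm above the counter; moves with the drawer. Inside 48 (x) x 48 (y) mm, pitch 58 mm; dividers 10 mm thick, 10 mm high above the floor; front panel 24 mm from the centre. Drawer fully open: centre 61 mm in front of the unit's face; shut: under the roof
- pocket2 (a point): drawer pocket 2 of 4, counted from the unit's left (+y): centre of its floor, 12 mm above the counter; moves with the drawer. Inside 48 (x) x 48 (y) mm, pitch 58 mm; dividers 10 mm thick, 10 mm high above the floor; front panel 24 mm from the centre. Drawer fully open: centre 61 mm in front of the unit's face; shut: under the roof
- pocket3 (a point): drawer pocket 3 of 4, counted from the unit's left (+y): centre of its floor, 12 mm above the counter; moves with the drawer. Inside 48 (x) x 48 (y) mm, pitch 58 mm; dividers 10 mm thick, 10 mm high above the floor; front panel 24 mm from the centre. Drawer fully open: centre 61 mm in front of the unit's face; shut: under the roof
- pocket4 (a point): drawer pocket 4 of 4, counted from the unit's left (+y): centre of its floor, 12 mm above the counter; moves with the drawer. Inside 48 (x) x 48 (y) mm, pitch 58 mm; dividers 10 mm thick, 10 mm high above the floor; front panel 24 mm from the centre. Drawer fully open: centre 61 mm in front of the unit's face; shut: under the roof
- tablet1: a laundry tablet: white pressed block 36 (x) x 26 (y) x 22 (z) mm, 20 to 42 g, origin at its centre, lying flat on the counter at the start. Three or all four of the four are present. It crumbles if the fingers press on it with more than 100 N in all (both fingers added up, so 50 N of grip)
- tablet2: a laundry tablet: white pressed block 36 (x) x 26 (y) x 22 (z) mm, 20 to 42 g, origin at its centre, lying flat on the counter at the start. Three or all four of the four are present. It crumbles if the fingers press on it with more than 100 N in all (both fingers added up, so 50 N of grip)
- tablet3: a laundry tablet: white pressed block 36 (x) x 26 (y) x 22 (z) mm, 20 to 42 g, origin at its centre, lying flat on the counter at the start. Three or all four of the four are present. It crumbles if the fingers press on it with more than 100 N in all (both fingers added up, so 50 N of grip)
- tablet4: a laundry tablet: white pressed block 36 (x) x 26 (y) x 22 (z) mm, 20 to 42 g, origin at its centre, lying flat on the counter at the start. Three or all four of the four are present. It crumbles if the fingers press on it with more than 100 N in all (both fingers added up, so 50 N of grip)
- dial (a joint): angle of the dial, growing clockwise seen from above: 0 to 2.0 rad, clicks into five detents at 0, 0.5, 1.0, 1.5 and 2.0 (about 0.06 N m to get past a click); it starts at 0
- dial_grip (a point): on the dial's vertical axis, 93 mm above the counter, at the height to grip. The grip is a steel bar 52 long x 12 wide x 26 tall (from 77 to 103 mm above the counter) on a 48 mm disc; the bar reaches 30 mm from the axis on the pointer side and 22 mm on the other, black line on top at the pointer end
- pointer (a point): the spot on the roof that the dial's pointer end points at, 42 mm from the dial's axis; at dial 1.0 it lies straight towards the front (-x of the unit) from the axis
- mark: the large round mark: flat black disc of 15 mm diameter on the roof, 42 mm from the dial's axis, 70 mm above the counter, at the detent 1.0, 1.5 or 2.0. The other four detents have dots of 6 mm diameter
- toggle (a joint): lean of the spring-centred toggle: 0 upright, positive towards the dial (the unit's +y), stops at 0.45 and -0.45 rad; spring 0.4 N m/rad, so about 3.5 N at the tip holds it right over; it comes back to 0 by itself. The unit counts it as pushed beyond 0.25 rad, about 11 mm at the tip
- toggle_tip (a point): centre of the toggle's black paddle, 20 (x) x 10 (y) x 22 (z) mm, 117 mm above the counter; it tilts about an axis along the unit's x, 43 mm below this point; a steel stem of 8 mm diameter is below the paddle
- softener: bystander: white softener bottle, 68 mm diameter, 190 tall, origin at the centre of its foot
- jar: bystander: glass jar, 68 mm diameter, 90 tall, origin at the centre of its foot
- brush: bystander: wooden brush lying on the counter, origin under its middle
Mind the look-alikes: they are no part of the job. What is shaped like the tablet2 but purple is not meant.

How it is judged:
By the outcome, as a careful person would: the job done as asked, in the order asked, and still so for the second after the job is handed in, with the robot touching nothing.
Of tablet1, tablet2, tablet3, tablet4 only 3 to 4 are there at a start; the rules pass over those that are not, and their reading is None.
At some moment in a run one of tablet1, tablet2, tablet3, tablet4 may be knocked a few centimetres aside while the robot is not near it.
Once in a run the grip may slacken for a moment while it holds something.
It also fails if it takes over 200 s, if anything falls off the work surface, if the arm or the gripper's body presses on something with over 40 N, if the wrist force passes 120 N, or if a joint passes its speed limit or range.

## Working session

There is one attempt and no reset: what is moved stays moved. The work goes in short steps, Python scripts to look and compute and a shell command to move; the robot and the scene stay as the last step left them, time stands still between calls to the robot, and variables do not carry over. Pictures are saved under pics/ and viewed, about 12 in all and at most 16, crops included, and the job is handed in when it is done.

```bash
mkdir -p pics; ls
python3 - <<'E'
from workcell import get_obs, optics, ctrl
import cv2, numpy as np
o=get_obs(); print({k:np.round(v,3) for k,v in o.items()}, ctrl.pinch_z)
for n in ("scene","top"):
    im=optics.get_image(n); cv2.imwrite(f"pics/{n}0.png",cv2.cvtColor(im,cv2.COLOR_RGB2BGR))
    c=optics.calibration(n); print(n,np.round(c["intrinsics"],1).tolist(),np.round(c["cam_to_world"],3).tolist(), c.keys())
a=cv2.imread("pics/top0.png"); cv2.imwrite("pics/top0b.png",cv2.resize(a,(800,600),interpolation=cv2.INTER_CUBIC))
E
```

```text
pics
{'t': np.float64(0.0), 'qpos': array([ 1.171,  0.424,  1.631, -0.   ,  1.089, -0.019]), 'qvel': array([-0.002, -0.001, -0.   , -0.   ,  0.001, -0.001]), 'joint_torque': array([-0.0000e+00, -5.4462e+01, -2.7367e+01,  6.4000e-02,  2.3000e-02,
       -0.0000e+00]), 'ee_pos': array([232.053, 579.709, 221.901]), 'orientation': array([-5.940e-01, -3.085e+00,  2.000e-03]), 'ft_force': array([-0.846,  0.211, -0.305]), 'moment': array([-0.059,  0.018, -0.014]), 'width': np.float64(88.032)} -18.700000000000003
scene [[436.1, 0.0, 253.1], [0.0, 436.1, 193.6], [0.0, 0.0, 1.0]] [[0.693, -0.586, 0.421, 1101.909], [0.721, 0.558, -0.41, -539.547], [0.005, 0.587, 0.809, 1128.645], [0.0, 0.0, 0.0, 1.0]] dict_keys(['intrinsics', 'cam_to_world'])
top [[468.1, 0.0, 263.2], [0.0, 468.1, 196.8], [0.0, 0.0, 1.0]] [[0.005, 0.985, -0.172, 337.234], [-1.0, 0.007, 0.011, -5.474], [0.012, 0.172, 0.985, 1267.718], [0.0, 0.0, 0.0, 1.0]] dict_keys(['intrinsics', 'cam_to_world'])
```

View pics/top0b.png

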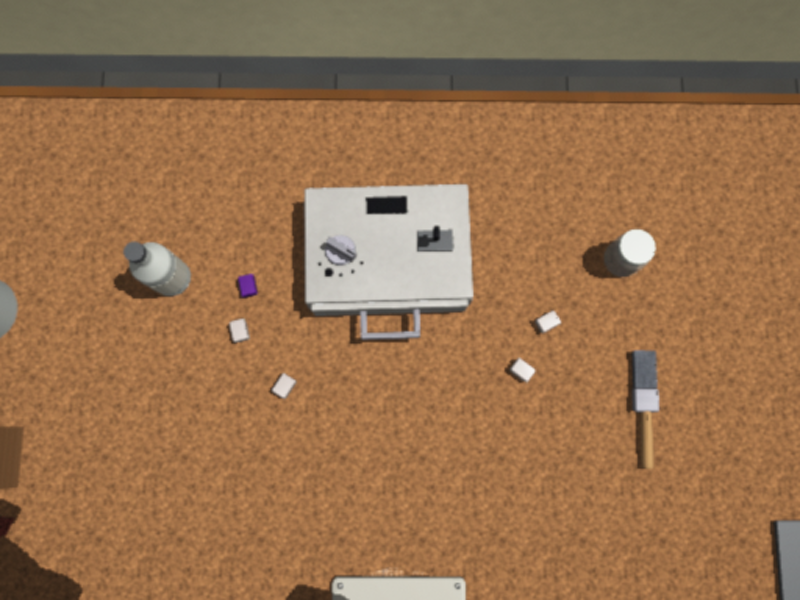

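View pics/scene0.png

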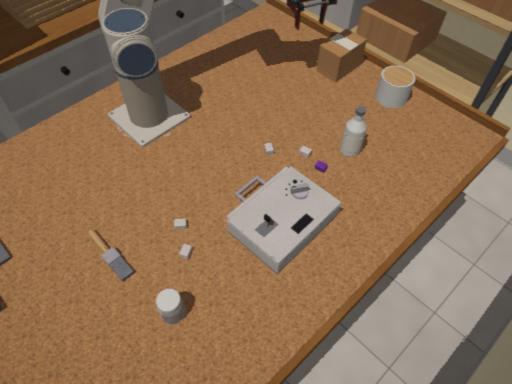

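```bash
cat > h.py <<'E'
from workcell import get_obs, optics, ctrl
import cv2, numpy as np
from scipy.spatial.transform import Rotation as R
def ray(c,u,v,z):
    K=c["intrinsics"];T=np.array(c["cam_to_world"])
    d=np.linalg.inv(K)@np.array([u,v,1.]); d=T[:3,:3]@np.array([d[0],-d[1],-d[2]])
    return T[:3,3]+d*(z-T[2,3])/d[2]
def proj(c,p):
    T=np.linalg.inv(c["cam_to_world"]); q=T[:3,:3]@np.array(p,float)+T[:3,3]; q=c["intrinsics"]@np.array([q[0],-q[1],-q[2]])
    return q[:2]/q[2]
def grab(n,name=None):
    c=optics.calibration(n); im=cv2.cvtColor(optics.get_image(n),cv2.COLOR_RGB2BGR)
    if name: cv2.imwrite(f"pics/{name}.png",im)
    return c,im
def white(im,vmin=150,smax=50):
    h=cv2.cvtColor(im,cv2.COLOR_BGR2HSV); return ((h[...,2]>vmin)&(h[...,1]<smax)).astype(np.uint8)*255
def blobs(c,m,z,amin,amax):
    out=[]
    for k in cv2.findContours(m,cv2.RETR_EXTERNAL,cv2.CHAIN_APPROX_NONE)[0]:
        if not amin<cv2.contourArea(k)<amax: continue
        w=np.array([ray(c,*p[0],z)[:2] for p in k],np.float32)
        (x,y),(a,b),t=cv2.minAreaRect(w)
        if a<b: a,b,t=b,a,t+90
        u=k[:,0].mean(0)
        out.append((np.round(u,0),np.round([x,y],1),np.round([a,b],1),round(((t+90)%180)-90,1)))  # angle: long axis from world x, deg
    return out
def go(x,y,z,yaw=None):
    "print shift/turn in tool axes; yaw = direction of tool y (jaws) from world y, deg, tool down"
    o=get_obs(); A=R.from_rotvec(o["orientation"]); d=A.inv().apply(np.array([x,y,z])-o["ee_pos"])
    if yaw is not None:
        B=R.from_euler("z",yaw,degrees=True)*R.from_rotvec([0,np.pi,0]); r=(A.inv()*B).as_rotvec()
        print("d",d.round(1),"r",r.round(3),end=" ")
    else: print("d",d.round(1),end=" ")
    print("now",o["ee_pos"].round(1),"w",round(float(o["width"]),1),"f",o["ft_force"].round(1),"t",round(float(o["t"]),1),"q6",round(o["qpos"][5],2))
E
python3 - <<'E'
from h import *
c,im=grab("top")
for b in blobs(c,white(im),22,30,300): print(b)
c2,im2=grab("scene")
for b in blobs(c2,white(im2),22,20,250): print("s",b)
for b in blobs(c,white(im,130,60),70,4000,30000): print("unit",b)
# dial, toggle, handle approx
print("dial",ray(c,340*.64,250*.64,90),"mark",ray(c,328.5*.64,272*.64,70),"toggle tip",ray(c,436*.64,232*.64,117),"handle",ray(c,390*.64,335*.64,48))
for p in((305,190),(467,185),(472,298),(307,303)): print(ray(c,p[0]*.64,p[1]*.64,70).round(1))
go(420,0,250,0)
cv2.imwrite("pics/u.png",cv2.resize(im[110:225,185:315],(780,690),interpolation=cv2.INTER_CUBIC)[:600])
E
```

```text
(array([414., 256.]), array([ 399.4, -420. ]), array([38.5, 34.3]), -89.7)
(array([181., 247.]), array([419.7, 196.9]), array([34.7, 25.3]), -32.3)
(array([334., 236.]), array([ 449.2, -210. ]), array([34.8, 24.4]), 53.0)
(array([153., 211.]), array([514.9, 276.9]), array([35.1, 26.1]), 14.9)
(array([351., 205.]), array([ 533.9, -256.2]), array([34.6, 24.1]), -63.3)
(array([250., 210.]), array([526.2,  17.4]), array([101.3,  45. ]), -86.3)
s (array([390., 380.]), array([1145.4, -118.2]), array([59.8, 29.7]), 46.2)
s (array([109., 255.]), array([ 399.7, -422.4]), array([34.8, 34.2]), -86.8)
s (array([185., 251.]), array([ 536.1, -260.3]), array([41.5, 25. ]), -60.9)
s (array([180., 222.]), array([ 450.9, -211.3]), array([32.8, 24.8]), 51.4)
s (array([305., 150.]), array([515.6, 274.5]), array([33.8, 27.3]), 11.6)
s (array([269., 147.]), array([420.8, 195.8]), array([35.4, 26.5]), -31.3)
s (array([348., 143.]), array([597.8, 404.6]), array([69.5, 29.3]), -63.5)
s (array([356., 125.]), array([561.1, 489.1]), array([71.6, 70.7]), -14.3)
s (array([397.,  81.]), array([517.3, 805.6]), array([127. ,  86.9]), 31.9)
s (array([125.,  45.]), array([-391.5,  160.2]), array([96.6, 22.7]), -82.5)
s (array([346.,  43.]), array([230.2, 844.5]), array([82.4, 55.4]), -0.1)
s (array([115.,  28.]), array([-563. ,  227.6]), array([391.5, 124.9]), -18.8)
unit (array([248., 158.]), array([651.7,  21.9]), array([278.9, 213.1]), -87.9)
dial [638.72535288  99.94793364  90.        ] mark [605.78878483 120.15711932  70.        ] toggle tip [663.16634042 -57.85109677 117.        ] handle [503.0581957   16.58090097  48.        ]
[748.8 163.7  70. ]
[ 760.2 -113.2   70. ]
[ 563.2 -119.9   70. ]
[552.8 154.6  70. ]
d [-389.9 -468.6  -27.3] r [-0.001 -0.    -0.381] now [232.1 579.9 222.2] w 87.8 f [0.8 0.3 0.2] t 0.2 q6 -0.02
```

View pics/u.png

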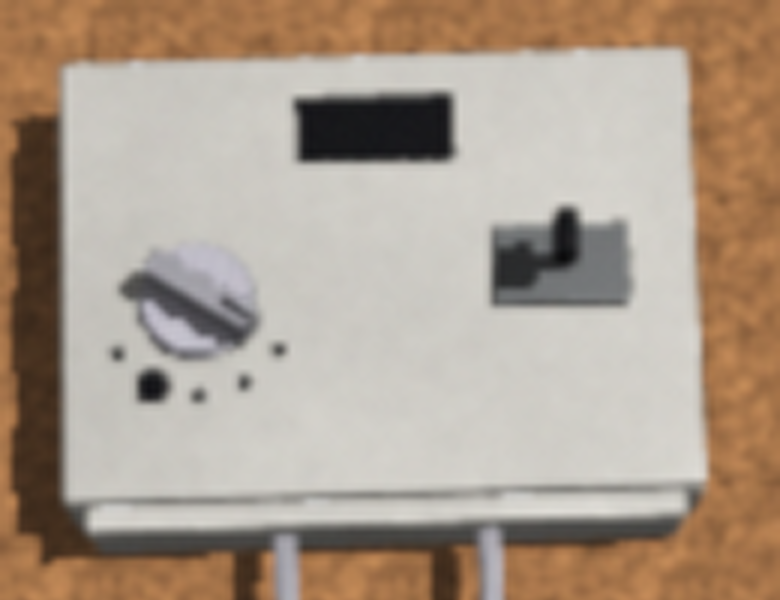

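```bash
python3 -c "
from h import *
go(420,17,300,-87.9)"
```

```text
d [-383.6 -452.9  -77.4] r [-1.000e-03  1.000e-03  1.153e+00] now [232.1 579.9 222.2] w 87.8 f [0.8 0.3 0.2] t 0.2 q6 -0.02
```

```bash
J="python3 -m jog"; python3 -m jog '{"translation":[[-30,-35,-16],[-60,-70,-32],[-90,-105,-48],[-120,-140,-64],[-150,-175,-77]],"delta_rot":[[0,0,0],[0,0,0],[0,0,0],[0,0,0],[0,0,0]],"hand":[1,1,1,1,1]}'
python3 -m jog '{"translation":[[-30,-35,0],[-60,-70,0],[-90,-105,0],[-120,-140,0],[-150,-175,0]],"delta_rot":[[0,0,0],[0,0,0],[0,0,0],[0,0,0],[0,0,0]],"hand":[1,1,1,1,1]}'
python3 -m jog '{"translation":[[-30,-35,0],[-60,-70,0],[-84,-103,0],[-84,-103,0],[-84,-103,0]],"delta_rot":[[0,0,0.13],[0,0,0.26],[0,0,0.39],[0,0,0.52],[0,0,0.65]],"hand":[1,1,1,1,1]}'
python3 -m jog '{"translation":[[0,0,0],[0,0,0],[0,0,0],[0,0,0],[0,0,0]],"delta_rot":[[0,0,0.13],[0,0,0.26],[0,0,0.39],[0,0,0.5],[0,0,0.5]],"hand":[1,1,1,1,1]}'
python3 - <<'E'
from h import *
c,im=grab("wrist","w1")
go(420,17,300,-87.9)
print(np.round(c["intrinsics"],1).tolist(),np.round(c["cam_to_world"],2).tolist())
for p in((0,0),(511,0),(511,383),(0,383)): print(ray(c,*p,0).round())
E
```

```text
t: 0.7
ee_pos: [306.7, 360.4, 300.4]
orientation: [0.594, 3.085, 0.001]
ft_force: [0.4, 0.7, 0.2]
width: 87.9
t: 1.2
ee_pos: [380.8, 142.0, 299.9]
orientation: [0.594, 3.084, 0.0]
ft_force: [1.2, -0.3, 0.8]
width: 87.6
t: 1.7
ee_pos: [420.5, 15.5, 299.6]
orientation: [-1.56, -2.726, 0.0]
ft_force: [-0.3, 0.6, 0.5]
width: 88.0
t: 2.2
ee_pos: [420.3, 16.9, 299.6]
orientation: [-2.178, -2.264, 0.0]
ft_force: [-0.2, 0.2, 0.3]
width: 87.7
d [ 0.1 -0.3 -0.4] r [-0.     0.     0.006] now [420.3  16.9 299.6] w 87.6 f [-0.2  0.7 -0.2] t 2.2 q6 -0.03
[[290.1, 0.0, 255.0], [0.0, 290.1, 192.7], [0.0, 0.0, 1.0]] [[1.0, -0.04, -0.01, 417.07], [0.04, 0.95, 0.31, 102.67], [0.0, -0.31, 0.95, 461.92], [0.0, 0.0, 0.0, 1.0]]
[ 61. 220.  -0.]
[765. 246.   0.]
[ 981. -448.    0.]
[-101. -489.    0.]
```

View pics/w1.png

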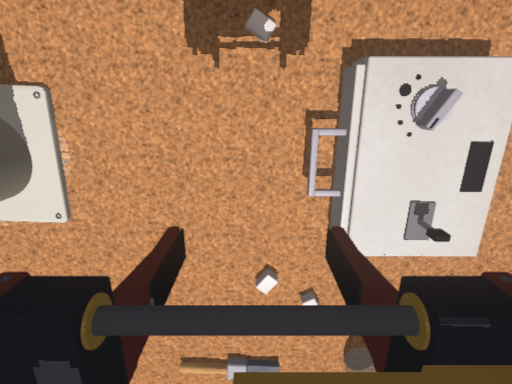

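Run:
```python
import cv2
a=cv2.imread("pics/w1.png")[50:260,295:512]; cv2.imwrite("pics/w1c.png",cv2.resize(a,None,fx=2.85,fy=2.85,interpolation=cv2.INTER_CUBIC))
```

```text
(no output)
```

View pics/w1c.png

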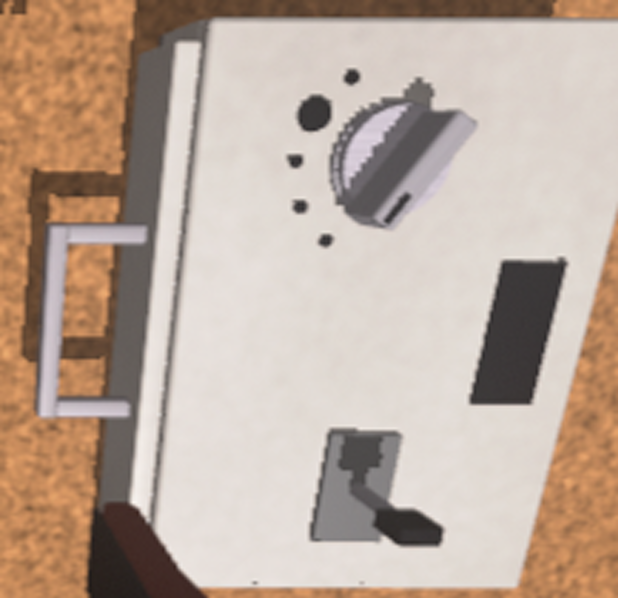

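Run:
```python
from h import *
o=get_obs(); c=optics.calibration("wrist")  # arm unmoved since w1
f=lambda p,z: ray(c,p[0]/2.85+295-.5,p[1]/2.85+50-.5,z)[:2]
M=np.array([f(p,70) for p in((325,240),(300,206),(295,160),(314,113),(352,76))]); a=np.arange(5)*.5-1
L=42*np.c_[-np.cos(a),np.sin(a)]
mc,lc=M.mean(0),L.mean(0)
H=(L-lc).T@(M-mc); U,S,V=np.linalg.svd(H); Rm=V.T@np.diag([1,np.linalg.det(V.T@U.T)])@U.T
ax=mc-Rm@lc; print("dial axis",ax.round(1),"yaw",np.degrees(np.arctan2(Rm[1,0],Rm[0,0])).round(2),"res",((M-mc)-(L-lc)@Rm.T).round(1).tolist())
h=[f((60,230),52),f((47,412),52)]; print("handle ends",np.round(h,1))
r=[f((213,20),70),f((155,545),70)]; print("roof front",np.round(r,1))
q=[f((178,42),66),f((133,500),66)]; print("panel outer top",np.round(q,1)); q=[f((200,42),66),f((152,500),66)]; print("panel inner top",np.round(q,1))
for n,l in(("h",h),("roof",r),("pan",q)): d=l[0]-l[1]; print(n,"yaw",np.degrees(np.arctan2(-d[0],d[1])).round(2), np.linalg.norm(d).round(1))
```

```text
dial axis [644.3 104.2] yaw 2.1 res [[0.1, -0.3], [0.1, -0.1], [-0.2, 0.1], [-0.0, 0.1], [0.1, 0.3]]
handle ends [[502.5  65.6]
 [505.5 -27.6]]
roof front [[555.5 158.9]
 [565.7 -92.9]]
panel outer top [[542.9 150. ]
 [552.1 -69.5]]
panel inner top [[552.6 150.4]
 [562.  -69.1]]
h yaw 1.85 93.3
roof yaw 2.32 252.0
pan yaw 2.45 219.7
```

```bash
python3 -m jog '{"translation":[[1,42,50],[1,84,100],[1,84,150],[1,84,150],[1,84,150]],"delta_rot":[[0,0,0],[0,0,0],[0,0,0],[0,0,0],[0,0,0]],"hand":[-0.2,-0.2,-0.2,-0.2,-0.2]}'
python3 -m jog '{"translation":[[0,0,40],[0,0,80],[0,0,121],[0,0,121]],"delta_rot":[[0,0,0],[0,0,0],[0,0,0],[0,0,0]],"hand":[-0.2,-0.2,-0.2,-0.2]}'
python3 -c "
from h import *
go(504,18,28,-87.9)"
```

```text
t: 2.75
ee_pos: [502.4, 21.3, 146.2]
orientation: [-2.17, -2.265, 0.008]
ft_force: [0.1, 1.0, 0.2]
width: 51.1
t: 3.15
ee_pos: [501.3, 21.2, 26.0]
orientation: [-2.171, -2.263, 0.008]
ft_force: [-0.4, -0.1, -0.4]
width: 34.7
d [-3.4  2.5 -2. ] r [-0.007 -0.     0.005] now [501.3  21.2  26. ] w 34.7 f [-0.4 -0.1 -0.4] t 3.1 q6 -0.02
```

```bash
python3 -m jog '{"translation":[[-3,2.5,-2],[-3,2.5,-2],[-3,2.5,-2],[-3,2.5,-2],[-3,2.5,-2]],"delta_rot":[[0,0,0],[0,0,0],[0,0,0],[0,0,0],[0,0,0]],"hand":[-0.2,-0.2,-0.8,-0.8,-0.8]}'
python3 -m jog '{"translation":[[0,0,0],[0,0,0],[0,0,0]],"delta_rot":[[0,0,0],[0,0,0],[0,0,0]],"hand":[-1,-1,-1]}'
python3 -c "
from h import *
go(504,18,28,-87.9)"
```

```text
t: 3.65
ee_pos: [506.7, 18.4, 31.8]
orientation: [2.176, 2.265, 0.0]
ft_force: [-9.9, -0.8, 6.4]
width: 14.7
t: 3.95
ee_pos: [504.3, 18.4, 31.1]
orientation: [-2.174, -2.263, 0.005]
ft_force: [-8.5, -0.8, 10.3]
width: 9.9
d [-0.4 -0.3  3.1] r [-0.005 -0.     0.003] now [504.3  18.4  31.1] w 9.9 f [-8.5 -0.8 10.3] t 4.0 q6 -0.03
```

```bash
python3 -m jog '{"translation":[[0,-18,0],[0,-36,0],[0,-54,0],[0,-70,0],[0,-80,0]],"delta_rot":[[0,0,0],[0,0,0],[0,0,0],[0,0,0],[0,0,0]],"hand":[-1,-1,-1,-1,-1]}'
python3 -m jog '{"translation":[[0,-3,0],[0,-5,0],[0,-5,0],[0,-5,0]],"delta_rot":[[0,0,0],[0,0,0],[0,0,0],[0,0,0]],"hand":[-1,-1,-1,-1]}'
python3 -c "
from h import *
go(504,18,28,-87.9)"
```

```text
t: 4.45
ee_pos: [426.6, 15.4, 31.1]
orientation: [2.177, 2.265, 0.001]
ft_force: [1.5, 4.4, -0.7]
width: 9.5
t: 4.85
ee_pos: [422.5, 15.3, 31.1]
orientation: [2.177, 2.265, 0.001]
ft_force: [-0.5, 5.3, 9.1]
width: 9.8
d [-0.5 81.6  3.1] r [ 0.    -0.     0.003] now [422.5  15.3  31.1] w 9.8 f [-0.5  5.3  9.1] t 4.8 q6 -0.03
```

```bash
python3 -m jog '{"translation":[[0,-2,0],[0,-4,0],[0,-4,0],[0,-4,0]],"delta_rot":[[0,0,0],[0,0,0],[0,0,0],[0,0,0]],"hand":[-1,-1,-1,-1]}'
python3 -m jog '{"translation":[[0,0,0],[0,0,0],[0,0,0]],"delta_rot":[[0,0,0],[0,0,0],[0,0,0]],"hand":[-0.2,-0.2,-0.2]}'
python3 -m jog '{"translation":[[0,0,-50],[0,0,-100],[0,0,-150],[0,-30,-200],[0,-60,-230]],"delta_rot":[[0,0,0],[0,0,0],[0,0,0],[0,0,0],[0,0,0]],"hand":[-0.2,-0.2,-0.2,0,0]}'
python3 - <<'E'
from h import *
go(420,17,300,-87.9)
import time
c,im=grab("wrist","w2"); go(420,17,300,-87.9)
cv2.imwrite("pics/w2c.png",cv2.resize(im[:,200:],None,fx=1.55,fy=1.55,interpolation=cv2.INTER_CUBIC))
for b in blobs(c,white(im,140,50),22,80,900): print(b)
ct,it=grab("top")
for b in blobs(ct,white(it),22,30,300): print("t",b)
E
```

```text
t: 5.25
ee_pos: [419.4, 15.2, 31.1]
orientation: [2.176, 2.264, 0.003]
ft_force: [0.3, 5.2, 4.9]
width: 9.9
t: 5.55
ee_pos: [417.8, 14.7, 30.5]
orientation: [-2.176, -2.265, 0.001]
ft_force: [0.1, -0.0, 0.0]
width: 30.4
t: 6.05
ee_pos: [358.8, 12.3, 262.6]
orientation: [2.175, 2.264, 0.002]
ft_force: [0.5, -0.4, 0.8]
width: 43.3
d [  2.2  61.4 -37.3] r [0.002 0.    0.003] now [358.8  12.3 262.6] w 43.3 f [ 0.5 -0.4  0.8] t 6.0 q6 -0.04
d [  2.1  65.  -32.8] r [0.006 0.    0.003] now [355.4  12.3 266.8] w 43.6 f [-3.3  0.3  1.9] t 6.1 q6 -0.04
(array([309., 166.]), array([444.3,   9.4]), array([107.4,  50.8]), -87.5)
(array([496.,  98.]), array([673. , 113.5]), array([46.3, 15.3]), 60.8)
(array([312.,  15.]), array([421.7, 199.4]), array([33.7, 21.9]), -29.1)
t (array([414., 256.]), array([ 399.4, -420. ]), array([38.5, 34.3]), -89.7)
t (array([334., 236.]), array([ 449.2, -210. ]), array([34.8, 24.4]), 53.0)
t (array([214., 228.]), array([469.4, 111.6]), array([80. , 10.7]), -89.7)
t (array([282., 226.]), array([475.9, -71.3]), array([93.7, 10.7]), -89.7)
t (array([153., 211.]), array([514.7, 277.1]), array([35.3, 26.4]), 16.4)
t (array([351., 205.]), array([ 533.9, -256.2]), array([34.6, 24.1]), -63.3)
```

View pics/w2c.png

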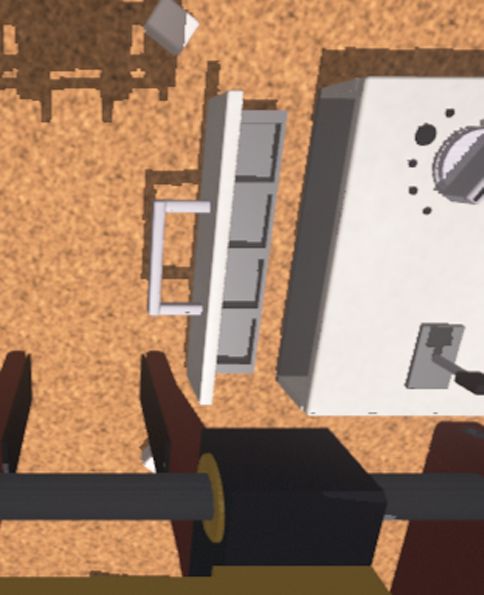

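```bash
python3 -c "
from h import *
go(421,198,150,-31)"
```

```text
d [183.1  69.8 114.9] r [ 0.007  0.004 -0.99 ] now [357.6  12.3 264.4] w 44.0 f [ 0.5 -0.5 -0.6] t 6.2 q6 -0.04
```

```bash
python3 -m jog '{"translation":[[40,15,24],[80,30,48],[120,45,72],[160,60,100],[183,70,115]],"delta_rot":[[0,0,-0.14],[0,0,-0.28],[0,0,-0.42],[0,0,-0.56],[0,0,-0.7]],"hand":[0.4,0.4,0.4,0.4,0.4]}'
python3 -m jog '{"translation":[[0,0,0],[0,0,0],[0,0,0],[0,0,0]],"delta_rot":[[0,0,-0.14],[0,0,-0.29],[0,0,-0.29],[0,0,-0.29]],"hand":[0.4,0.4,0.4,0.4]}'
python3 - <<'E'
from h import *
c,im=grab("wrist","w3")
print(proj(c,(421,198,22)).round())
for b in blobs(c,white(im,120,50),22,200,3000): print(b)
go(421,198,150,-31)
E
```

```text
t: 6.65
ee_pos: [420.6, 200.1, 141.8]
orientation: [-1.257, -2.877, 0.004]
ft_force: [0.6, 0.4, 0.0]
width: 61.8
t: 7.05
ee_pos: [420.7, 197.9, 144.2]
orientation: [-0.845, -3.025, 0.002]
ft_force: [-0.1, 0.3, 0.4]
width: 61.3
[254. 187.]
(array([276., 358.]), array([614.4,  96.3]), array([160.3,  58.5]), 59.6)
(array([132., 270.]), array([428.6,  30.1]), array([56.3, 29.6]), 50.2)
(array([222., 280.]), array([489.1, 106. ]), array([91.3, 67.6]), -88.2)
(array([495., 235.]), array([606.9, 383.3]), array([92.3, 47. ]), -16.2)
(array([363., 218.]), array([510.4, 278.6]), array([43.4, 25.1]), 14.3)
(array([255., 183.]), array([418.3, 201. ]), array([38.2, 25.5]), -32.0)
d [-0.1  0.1 -5.4] r [-0.001 -0.001 -0.004] now [420.9 197.9 144.6] w 61.4 f [-0.4  0.3  0.5] t 7.1 q6 -0.61
```

View pics/w3.png

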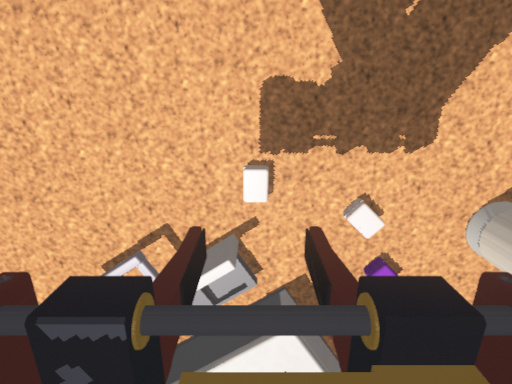

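```bash
python3 -m jog '{"translation":[[0.5,1.5,50],[0.5,1.5,90],[0.5,1.5,110],[0.5,1.5,110]],"delta_rot":[[0,0,0.015],[0,0,0.015],[0,0,0.015],[0,0,0.015]],"hand":[0.2,0.2,0.2,0.2]}'
python3 -c "
from h import *
go(420,199,8,-32)"
```

```text
t: 7.5
ee_pos: [419.6, 198.6, 33.0]
orientation: [-0.865, -3.016, 0.005]
ft_force: [-0.2, 0.2, -0.1]
width: 52.7
d [-0.2  0.7 24.9] r [-0.004 -0.003 -0.   ] now [419.6 198.6  33. ] w 52.7 f [-0.2  0.2 -0.1] t 7.5 q6 -0.6
```

```bash
python3 -m jog '{"translation":[[0,0.5,15],[0,0.5,25.5],[0,0.5,25.5],[0,0.5,25.5],[0,0.5,25.5]],"delta_rot":[[0,0,0],[0,0,0],[0,0,0],[0,0,0],[0,0,0]],"hand":[0.2,0.2,0.2,-0.6,-1]}'
python3 -m jog '{"translation":[[0,0,0],[0,0,0],[0,0,0],[0,0,-40],[0,0,-52]],"delta_rot":[[0,0,0],[0,0,0],[0,0,0],[0,0,0],[0,0,0]],"hand":[-1,-1,-1,-1,-1]}'
python3 -c "
from h import *
go(497.3,48,70,2.1)"
```

```text
t: 8.0
ee_pos: [422.1, 200.3, 10.6]
orientation: [0.862, 3.02, 0.001]
ft_force: [0.3, 0.6, 0.8]
width: 40.2
t: 8.5
ee_pos: [422.5, 200.5, 63.6]
orientation: [0.861, 3.02, 0.002]
ft_force: [-0.2, 0.6, -0.6]
width: 25.7
d [-144.   -90.1   -6.4] r [ 0.001  0.002 -0.592] now [422.5 200.5  63.6] w 25.7 f [-0.2  0.6 -0.6] t 8.5 q6 -0.6
```

```bash
python3 -m jog '{"translation":[[-10,-6,-38],[-46,-29,-46],[-82,-52,-46],[-118,-75,-46],[-144,-90,-46]],"delta_rot":[[0,0,0],[0,0,-0.14],[0,0,-0.28],[0,0,-0.42],[0,0,-0.56]],"hand":[-1,-1,-1,-1,-1]}'
python3 -m jog '{"translation":[[0,0,0],[0,0,0]],"delta_rot":[[0,0,-0.03],[0,0,-0.03]],"hand":[-1,-1]}'
python3 - <<'E'
from h import *
c,im=grab("wrist","w4")
go(497.3,48,24,2.1)
for k in range(4):
    p=np.array([498.4,19])+(87-58*k)*np.array([-.037,.999]); 
    for s in((-24,-24),(24,-24),(24,24),(-24,24)):
        q=p+s[0]*np.array([.999,.037])+s[1]*np.array([-.037,.999]); cv2.circle(im,tuple(proj(c,(*q,22)).round().astype(int).tolist()),1,(0,0,255),-1)
cv2.imwrite("pics/w4c.png",cv2.resize(im,(800,600),interpolation=cv2.INTER_CUBIC))
E
```

```text
t: 9.0
ee_pos: [497.2, 45.9, 108.1]
orientation: [-0.005, 3.14, -0.0]
ft_force: [-0.4, 1.7, -0.5]
width: 25.3
t: 9.2
ee_pos: [496.3, 47.2, 107.6]
orientation: [0.039, -3.141, -0.0]
ft_force: [-0.3, 0.8, -0.2]
width: 25.8
d [-1.6  0.1 83.5] r [ 0.    -0.001 -0.011] now [495.8  47.9 107.5] w 25.5 f [-0.8 -0.2 -0.3] t 9.2 q6 -1.52
```

View pics/w4c.png

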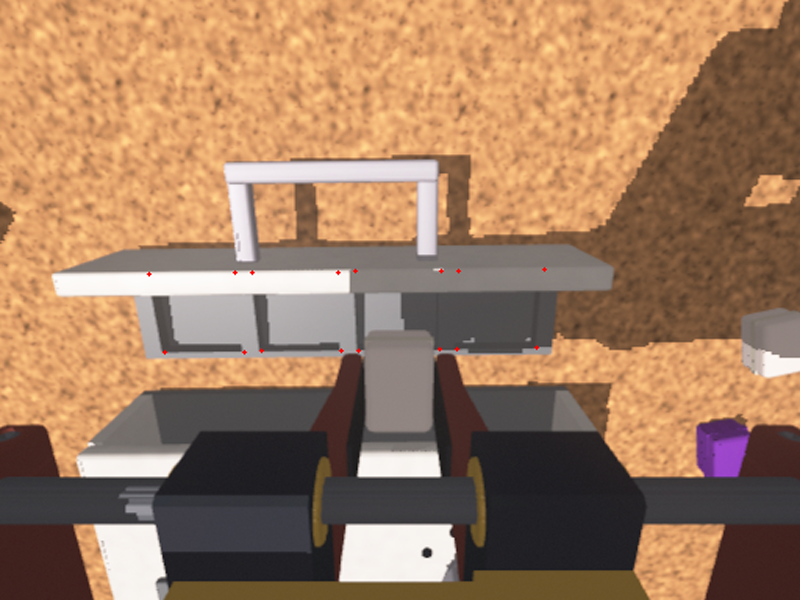

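```bash
python3 -m jog '{"translation":[[-1.6,0,35],[-1.6,0,65],[-1.6,0,80],[-1.6,0,80],[-1.6,0,80]],"delta_rot":[[0,0,0],[0,0,-0.01],[0,0,-0.01],[0,0,-0.01],[0,0,-0.01]],"hand":[-1,-1,-1,-1,-1]}'
python3 -c "
from h import *
go(497.3,48,24,2.1)"
```

```text
t: 9.75
ee_pos: [497.5, 48.7, 27.9]
orientation: [0.061, -3.14, -0.0]
ft_force: [-0.5, -0.5, -1.5]
width: 25.7
d [ 0.2 -0.7  3.9] r [ 0.    -0.001  0.002] now [497.5  48.7  27.9] w 25.7 f [-0.5 -0.5 -1.5] t 9.8 q6 -1.54
```

```bash
python3 -m jog '{"translation":[[0,0,3.5],[0,0,3.5],[0,0,3.5],[0,0,3.5],[0,0,3.5]],"delta_rot":[[0,0,0],[0,0,0],[0,0,0],[0,0,0],[0,0,0]],"hand":[-1,-1,-0.15,-0.15,-0.15]}'
python3 -m jog '{"translation":[[0,0,-20],[0,0,-60],[0,0,-100],[0,0,-120],[0,0,-120]],"delta_rot":[[0,0,0],[0,0,0],[0,0,0],[0,0,0],[0,0,0]],"hand":[-0.15,-0.15,-0.15,0.2,0.2]}'
python3 -c "
from h import *
go(514,278,145,15.5)"
```

```text
t: 10.25
ee_pos: [498.3, 47.7, 24.6]
orientation: [-0.059, 3.14, 0.0]
ft_force: [-0.2, 0.1, -0.4]
width: 37.1
t: 10.75
ee_pos: [500.2, 47.8, 147.3]
orientation: [-0.059, 3.135, 0.001]
ft_force: [0.3, 0.5, -0.5]
width: 49.7
d [-22.5 229.5   2.5] r [-0.001  0.006 -0.233] now [500.2  47.8 147.3] w 49.7 f [ 0.3  0.5 -0.5] t 10.8 q6 -1.54
```

```bash
python3 -m jog '{"translation":[[-5,46,0],[-10,92,0],[-15,138,0],[-20,184,0],[-22,229,0]],"delta_rot":[[0,0,-0.05],[0,0,-0.1],[0,0,-0.15],[0,0,-0.2],[0,0,-0.23]],"hand":[0.2,0.2,0.2,0.2,0.2]}'
python3 -m jog '{"translation":[[0,0,0],[0,0,0]],"delta_rot":[[0,0,0],[0,0,0]],"hand":[0.2,0.2]}'
python3 - <<'E'
from h import *
c,im=grab("wrist","w5")
for b in blobs(c,white(im,120,50),22,200,3000): print(b)
for b in blobs(c,white(im,120,50),34,200,3000): print("34",b)
go(514,278,35,15.5)
E
```

```text
t: 11.25
ee_pos: [510.8, 279.0, 142.9]
orientation: [0.422, -3.112, 0.001]
ft_force: [0.7, -0.3, -0.7]
width: 52.9
t: 11.45
ee_pos: [510.3, 277.6, 142.8]
orientation: [0.422, -3.111, 0.002]
ft_force: [-0.3, -0.2, -0.9]
width: 52.7
(array([188., 327.]), array([701. , 247.8]), array([67.3, 11.8]), -74.6)
(array([255., 190.]), array([513.3, 279.3]), array([37.4, 24.9]), 15.4)
(array([13., 37.]), array([437.3,  36. ]), array([52.3, 17.6]), 1.6)
34 (array([188., 327.]), array([689.5, 248.1]), array([64.5, 11.3]), -74.6)
34 (array([255., 190.]), array([509.7, 278.4]), array([35.8, 23.8]), 15.4)
34 (array([13., 37.]), array([437. ,  45.3]), array([50.1, 16.8]), 1.6)
d [ -4.2   0.5 107.9] r [-0.001 -0.002 -0.002] now [510.3 276.6 142.9] w 52.8 f [-0.3 -0.5 -0.7] t 11.5 q6 -1.36
```

```bash
python3 -m jog '{"translation":[[-4,1.5,45],[-4,1.5,90],[-4,1.5,108],[-4,1.5,108]],"delta_rot":[[0,0,0],[0,0,0],[0,0,0],[0,0,0]],"hand":[0.2,0.2,0.2,0.2]}'
python3 -c "
from h import *
go(513.8,279,9,15.5)"
```

```text
t: 11.9
ee_pos: [512.5, 276.8, 33.1]
orientation: [0.415, -3.107, 0.004]
ft_force: [-0.3, 0.4, -0.3]
width: 52.3
d [-2.   1.8 24.1] r [-0.002 -0.007 -0.005] now [512.5 276.8  33.1] w 52.3 f [-0.3  0.4 -0.3] t 11.9 q6 -1.36
```

```bash
python3 -m jog '{"translation":[[-1,1,15],[-1,1,25],[-1,1,25],[-1,1,25],[-1,1,25]],"delta_rot":[[0,0,0],[0,0,0],[0,0,0],[0,0,0],[0,0,0]],"hand":[0.2,0.2,0.2,-0.6,-1]}'
python3 -m jog '{"translation":[[0,0,0],[0,0,0],[0,0,0],[0,0,-40],[0,0,-80]],"delta_rot":[[0,0,0],[0,0,0],[0,0,0],[0,0,0],[0,0,0]],"hand":[-1,-1,-1,-1,-1]}'
python3 -c "
from h import *
go(495.2,106,110,2.1)"
```

```text
t: 12.4
ee_pos: [515.9, 281.4, 12.0]
orientation: [-0.42, 3.112, 0.001]
ft_force: [0.6, -0.8, 0.0]
width: 40.4
t: 12.9
ee_pos: [514.3, 280.5, 90.9]
orientation: [0.419, -3.11, 0.002]
ft_force: [1.1, 0.4, -0.8]
width: 25.7
d [  64.7 -163.3  -18.7] r [-0.001 -0.003  0.231] now [514.3 280.5  90.9] w 25.7 f [ 1.1  0.4 -0.8] t 12.9 q6 -1.36
```

```bash
python3 -m jog '{"translation":[[14,-38,-20],[30,-76,-20],[46,-114,-20],[60,-150,-20],[64.5,-163,-20]],"delta_rot":[[0,0,0.05],[0,0,0.1],[0,0,0.15],[0,0,0.2],[0,0,0.23]],"hand":[-1,-1,-1,-1,-1]}'
python3 -m jog '{"translation":[[0,0,0],[0,0,0]],"delta_rot":[[0,0,0],[0,0,0]],"hand":[-1,-1]}'
python3 - <<'E'
from h import *
c,im=grab("wrist","w6")
go(495.2,106,26,2.1)
E
```

```text
t: 13.4
ee_pos: [495.4, 104.3, 111.3]
orientation: [0.054, -3.14, 0.001]
ft_force: [-0.2, 0.7, -0.6]
width: 25.9
t: 13.6
ee_pos: [497.0, 107.5, 111.4]
orientation: [-0.06, 3.14, 0.001]
ft_force: [-0.0, -0.2, -0.6]
width: 25.8
d [ 2.  -1.8 85.4] r [0.    0.001 0.003] now [497.  107.9 111.4] w 25.5 f [ 1.2 -0.3  0.3] t 13.7 q6 -1.42
```

View pics/w6.png

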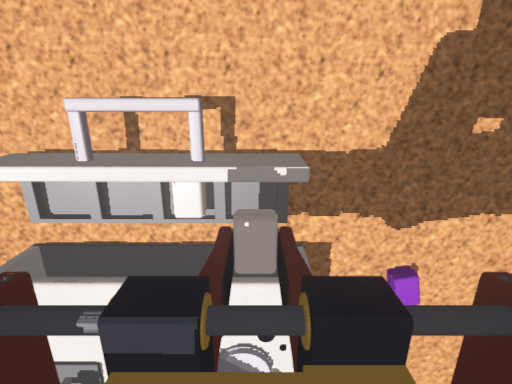

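Tablet A lies in pocket 2 (at pixel 190,196); tablet B is held above pocket 1. I descend and release.

```bash
python3 -m jog '{"translation":[[1.5,-1,35],[1.5,-1,65],[1.5,-1,81],[1.5,-1,81],[1.5,-1,81]],"delta_rot":[[0,0,0],[0,0,0],[0,0,0],[0,0,0],[0,0,0]],"hand":[-1,-1,-1,-1,-1]}'
python3 -c "
from h import *
go(495.2,106,25,2.1)"
```

```text
t: 14.15
ee_pos: [495.2, 106.9, 30.3]
orientation: [0.063, -3.141, -0.0]
ft_force: [0.0, 0.3, 0.4]
width: 25.9
d [ 0.  -0.9  5.3] r [ 0.    -0.     0.003] now [495.2 106.9  30.3] w 25.9 f [0.  0.3 0.4] t 14.2 q6 -1.42
```

```bash
python3 -m jog '{"translation":[[0,-1,4.5],[0,-1,4.5],[0,-1,4.5],[0,-1,4.5],[0,-1,4.5]],"delta_rot":[[0,0,0],[0,0,0],[0,0,0],[0,0,0],[0,0,0]],"hand":[-1,-1,-0.18,-0.18,-0.18]}'
python3 -m jog '{"translation":[[0,0,-20],[0,0,-60],[0,0,-100],[0,0,-135],[0,0,-135]],"delta_rot":[[0,0,0],[0,0,0],[0,0,0],[0,0,0],[0,0,0]],"hand":[-0.15,-0.15,-0.15,0.2,0.2]}'
python3 -c "
from h import *
go(535,-257,160,-63)"
```

```text
t: 14.65
ee_pos: [495.3, 104.8, 26.2]
orientation: [-0.06, 3.14, 0.0]
ft_force: [-0.7, -0.8, -0.8]
width: 36.1
t: 15.15
ee_pos: [498.0, 105.3, 165.4]
orientation: [-0.059, 3.132, 0.002]
ft_force: [-0.7, -0.2, 0.2]
width: 49.6
d [ -23.2 -363.5    5.1] r [0.006 0.007 1.138] now [498.  105.3 165.4] w 49.6 f [-0.7 -0.2  0.2] t 15.2 q6 -1.42
```

```bash
python3 -m jog '{"translation":[[-3,-48,0],[-6,-96,0],[-9,-144,0],[-12,-192,0],[-15,-240,0]],"delta_rot":[[0,0,0],[0,0,0],[0,0,0],[0,0,0],[0,0,0]],"hand":[0.2,0.2,0.2,0.2,0.2]}'
python3 -m jog '{"translation":[[-3,-48,0],[-6,-96,0],[-8,-123,5],[-8,-123,5],[-8,-123,5]],"delta_rot":[[0,0,0.14],[0,0,0.28],[0,0,0.42],[0,0,0.56],[0,0,0.7]],"hand":[0.2,0.2,0.2,0.2,0.2]}'
python3 -m jog '{"translation":[[0,0,10],[0,0,20],[0,0,20],[0,0,20],[0,0,20]],"delta_rot":[[0,0,0.14],[0,0,0.28],[0,0,0.42],[0,0,0.44],[0,0,0.44]],"hand":[0.2,0.2,0.2,0.2,0.2]}'
python3 - <<'E'
from h import *
c,im=grab("wrist","w7")
for b in blobs(c,white(im,120,50),22,200,3000): print(b)
go(535,-257,35,-63)
ct,it=grab("top")
for b in blobs(ct,white(it),22,30,300): print("t",b)
E
```

```text
t: 15.65
ee_pos: [518.6, -136.3, 160.1]
orientation: [0.06, -3.14, -0.0]
ft_force: [0.1, 0.3, -0.1]
width: 52.8
t: 16.15
ee_pos: [531.0, -258.1, 154.4]
orientation: [-1.032, -2.965, -0.0]
ft_force: [0.5, 0.1, 0.3]
width: 53.1
t: 16.65
ee_pos: [531.6, -257.0, 135.2]
orientation: [-1.641, -2.678, 0.0]
ft_force: [0.2, -0.7, -1.0]
width: 53.0
(array([298., 363.]), array([ 678.3, -428.1]), array([73.4, 36.3]), 27.0)
(array([ 98., 265.]), array([ 423.5, -416.3]), array([84.4, 41.1]), -1.8)
(array([258., 187.]), array([ 532.8, -252.8]), array([38.5, 24.8]), -62.1)
(array([200., 105.]), array([ 450.5, -207.9]), array([36.8, 25.4]), 52.3)
d [ -1.4   2.9 100.5] r [-0.    -0.     0.001] now [ 531.8 -257.1  135.5] w 52.6 f [0.  0.6 0.7] t 16.7 q6 -0.94
t (array([336., 238.]), array([ 446.3, -213.3]), array([25.7, 24.9]), 53.0)
t (array([270., 226.]), array([475.7, -39.1]), array([66.8, 10.7]), -89.7)
t (array([216., 224.]), array([488.3, 107.7]), array([87.9, 48.4]), -89.6)
t (array([237., 215.]), array([502.1,  48.2]), array([27. , 21.5]), 0.4)
```

```bash
python3 -m jog '{"translation":[[2,3,45],[2,3,85],[2,3,101],[2,3,101]],"delta_rot":[[0,0,0],[0,0,0],[0,0,0],[0,0,0]],"hand":[0.2,0.2,0.2,0.2]}'
python3 -c "
from h import *
go(533.3,-253.8,9,-62.5)"
```

```text
t: 17.15
ee_pos: [532.1, -253.2, 32.8]
orientation: [-1.641, -2.674, 0.001]
ft_force: [0.1, 0.4, 0.7]
width: 52.2
d [-1.1  0.8 23.8] r [-0.003 -0.004 -0.01 ] now [ 532.1 -253.2   32.8] w 52.2 f [0.1 0.4 0.7] t 17.1 q6 -0.93
```

```bash
python3 -m jog '{"translation":[[-0.5,0,15],[-0.5,0,25],[-0.5,0,25],[-0.5,0,25],[-0.5,0,25]],"delta_rot":[[0,0,0],[0,0,0],[0,0,0],[0,0,0],[0,0,0]],"hand":[0.2,0.2,0.2,-0.6,-1]}'
python3 -m jog '{"translation":[[0,0,0],[0,0,0],[0,0,0],[0,0,-40],[0,0,-80]],"delta_rot":[[0,0,0],[0,0,0],[0,0,0],[0,0,0],[0,0,0]],"hand":[-1,-1,-1,-1,-1]}'
python3 -c "
from h import *
go(501.6,-68,110,2.1)"
```

```text
t: 17.65
ee_pos: [534.3, -254.6, 10.5]
orientation: [1.644, 2.676, 0.0]
ft_force: [-0.5, 0.6, 0.1]
width: 39.8
t: 18.15
ee_pos: [532.7, -253.8, 89.4]
orientation: [-1.643, -2.674, 0.0]
ft_force: [0.9, -0.6, -0.1]
width: 25.6
d [179.9  56.2 -20.2] r [-0.    -0.004 -1.139] now [ 532.7 -253.8   89.4] w 25.6 f [ 0.9 -0.6 -0.1] t 18.1 q6 -0.93
```

```bash
python3 -m jog '{"translation":[[40,12,-20],[80,25,-20],[120,37,-20],[160,50,-20],[180,56,-20]],"delta_rot":[[0,0,-0.14],[0,0,-0.28],[0,0,-0.42],[0,0,-0.56],[0,0,-0.7]],"hand":[-1,-1,-1,-1,-1]}'
python3 -m jog '{"translation":[[0,0,0],[0,0,0],[0,0,0],[0,0,0],[0,0,0]],"delta_rot":[[0,0,-0.14],[0,0,-0.28],[0,0,-0.42],[0,0,-0.44],[0,0,-0.44]],"hand":[-1,-1,-1,-1,-1]}'
python3 -c "
from h import *
go(501.6,-68,26,2.1)"
```

```text
t: 18.65
ee_pos: [501.3, -65.9, 109.9]
orientation: [-0.616, -3.08, -0.0]
ft_force: [0.2, -0.4, -1.0]
width: 25.5
t: 19.15
ee_pos: [502.4, -68.5, 109.8]
orientation: [-0.055, 3.141, 0.0]
ft_force: [0.4, 0.4, -1.0]
width: 25.6
d [ 0.8  0.5 83.8] r [ 0.     0.    -0.001] now [502.4 -68.5 109.8] w 25.6 f [ 0.4  0.4 -1. ] t 19.1 q6 -1.77
```

```bash
python3 -m jog '{"translation":[[0,0,35],[0,0,65],[0,0,80],[0,0,80],[0,0,80]],"delta_rot":[[0,0,0],[0,0,0],[0,0,0],[0,0,0],[0,0,0]],"hand":[-1,-1,-1,-1,-1]}'
python3 -c "
from h import *
go(501.6,-68,25,2.1)"
```

```text
t: 19.65
ee_pos: [502.5, -68.6, 29.9]
orientation: [0.057, -3.141, -0.0]
ft_force: [0.3, -0.6, -0.1]
width: 25.7
d [0.9 0.6 4.9] r [ 0. -0. -0.] now [502.5 -68.6  29.9] w 25.7 f [ 0.3 -0.6 -0.1] t 19.6 q6 -1.77
```

```bash
python3 -m jog '{"translation":[[0.5,0,4.5],[0.5,0,4.5],[0.5,0,4.5],[0.5,0,4.5],[0.5,0,4.5]],"delta_rot":[[0,0,0],[0,0,0],[0,0,0],[0,0,0],[0,0,0]],"hand":[-1,-1,-0.18,-0.18,-0.18]}'
python3 -m jog '{"translation":[[0,0,-20],[0,0,-60],[0,0,-100],[0,0,-115],[0,0,-115]],"delta_rot":[[0,0,0],[0,0,0],[0,0,0],[0,0,0],[0,0,0]],"hand":[-0.15,-0.15,-0.15,0.2,0.2]}'
python3 -c "
from h import *
go(450.5,-209,140,-127.5)"
```

```text
t: 20.15
ee_pos: [502.2, -68.5, 25.6]
orientation: [-0.06, 3.14, -0.0]
ft_force: [0.3, -0.6, -0.0]
width: 36.0
t: 20.65
ee_pos: [503.7, -68.8, 142.8]
orientation: [-0.06, 3.136, -0.002]
ft_force: [0.7, -0.8, -0.1]
width: 50.3
d [  58.5 -138.1    2.7] r [0.005 0.004 2.263] now [503.7 -68.8 142.8] w 50.3 f [ 0.7 -0.8 -0.1] t 20.6 q6 -1.77
```

```bash
python3 -m jog '{"translation":[[15,-35,0],[30,-70,0],[45,-105,0],[58,-138,0],[58,-138,0]],"delta_rot":[[0,0,0.14],[0,0,0.28],[0,0,0.42],[0,0,0.56],[0,0,0.7]],"hand":[0.2,0.2,0.2,0.2,0.2]}'
python3 -m jog '{"translation":[[0,0,0],[0,0,0],[0,0,0],[0,0,0],[0,0,0]],"delta_rot":[[0,0,0.14],[0,0,0.28],[0,0,0.42],[0,0,0.56],[0,0,0.7]],"hand":[0.2,0.2,0.2,0.2,0.2]}'
python3 -m jog '{"translation":[[0,0,0],[0,0,0],[0,0,0],[0,0,0],[0,0,0]],"delta_rot":[[0,0,0.14],[0,0,0.28],[0,0,0.42],[0,0,0.56],[0,0,0.7]],"hand":[0.2,0.2,0.2,0.2,0.2]}'
python3 -m jog '{"translation":[[0,0,0],[0,0,0],[0,0,0]],"delta_rot":[[0,0,0.14],[0,0,0.16],[0,0,0.16]],"hand":[0.2,0.2,0.2]}'
python3 - <<'E'
from h import *
c,im=grab("wrist","w8")
for b in blobs(c,white(im,120,50),22,200,3000): print(b)
go(450.5,-209,35,-127.5)
E
```

```text
t: 21.15
ee_pos: [447.4, -211.3, 138.9]
orientation: [-1.034, -2.965, 0.001]
ft_force: [0.5, 1.0, -0.4]
width: 52.6
t: 21.65
ee_pos: [448.4, -208.2, 138.8]
orientation: [-1.984, -2.433, 0.001]
ft_force: [0.2, 0.3, -0.4]
width: 52.9
t: 22.15
ee_pos: [448.4, -208.2, 138.8]
orientation: [-2.698, -1.606, 0.002]
ft_force: [-0.3, -0.6, -0.1]
width: 52.9
t: 22.45
ee_pos: [448.7, -208.4, 139.3]
orientation: [-2.812, -1.398, 0.002]
ft_force: [0.1, -0.3, -0.1]
width: 53.1
(array([318., 345.]), array([ 389.5, -415. ]), array([40.4, 16.2]), 87.5)
(array([257., 186.]), array([ 451.1, -206.5]), array([38.9, 24.8]), 53.6)
(array([314.,  11.]), array([ 583.6, -118.1]), array([34.8, 26.3]), -30.9)
d [  0.6   1.8 104.6] r [-0.001  0.     0.007] now [ 448.8 -208.4  139.6] w 52.9 f [-0.3 -0.7 -0. ] t 22.5 q6 0.19
```

```bash
python3 -m jog '{"translation":[[1.5,0.7,45],[1.5,0.7,85],[1.5,0.7,105],[1.5,0.7,105]],"delta_rot":[[0,0,0],[0,0,0],[0,0,0],[0,0,0]],"hand":[0.2,0.2,0.2,0.2]}'
python3 -c "
from h import *
go(450.3,-207.5,9,-127)"
```

```text
t: 22.9
ee_pos: [448.6, -206.8, 32.6]
orientation: [-2.81, -1.395, 0.006]
ft_force: [-0.8, 1.5, 0.2]
width: 52.7
d [ 0.5  1.9 23.6] r [-0.006  0.001 -0.003] now [ 448.6 -206.8   32.6] w 52.7 f [-0.8  1.5  0.2] t 22.9 q6 0.19
```

```bash
python3 -m jog '{"translation":[[0,0.5,15],[0,0.5,25],[0,0.5,25],[0,0.5,25],[0,0.5,25]],"delta_rot":[[0,0,0],[0,0,0],[0,0,0],[0,0,0],[0,0,0]],"hand":[0.2,0.2,0.2,-0.6,-1]}'
python3 -m jog '{"translation":[[0,0,0],[0,0,0],[0,0,0],[0,0,-40],[0,0,-85]],"delta_rot":[[0,0,0],[0,0,0],[0,0,0],[0,0,0],[0,0,0]],"hand":[-1,-1,-1,-1,-1]}'
python3 -c "
from h import *
go(499.5,-10,110,-177.9)"
```

```text
t: 23.4
ee_pos: [451.6, -208.4, 11.1]
orientation: [2.814, 1.394, 0.001]
ft_force: [0.6, 1.0, -0.3]
width: 40.2
t: 23.9
ee_pos: [449.6, -207.4, 94.7]
orientation: [-2.812, -1.393, 0.005]
ft_force: [1.0, -0.6, -0.3]
width: 25.9
d [187.3 -80.  -15.1] r [-0.004  0.003  0.883] now [ 449.6 -207.4   94.7] w 25.9 f [ 1.  -0.6 -0.3] t 23.9 q6 0.19
```

```bash
python3 -m jog '{"translation":[[40,-17,-18],[80,-34,-18],[120,-51,-18],[160,-68,-18],[187,-80,-18]],"delta_rot":[[0,0,0.14],[0,0,0.28],[0,0,0.42],[0,0,0.56],[0,0,0.7]],"hand":[-1,-1,-1,-1,-1]}'
python3 -m jog '{"translation":[[0,0,0],[0,0,0],[0,0,0],[0,0,0]],"delta_rot":[[0,0,0.14],[0,0,0.18],[0,0,0.18],[0,0,0.18]],"hand":[-1,-1,-1,-1]}'
python3 -c "
from h import *
c,im=grab('wrist','w9')
go(499.5,-10,26,-177.9)"
```

```text
t: 24.4
ee_pos: [501.1, -8.9, 113.5]
orientation: [3.122, 0.355, 0.001]
ft_force: [0.9, -0.9, -1.5]
width: 25.9
t: 24.8
ee_pos: [500.7, -11.0, 113.3]
orientation: [-3.141, -0.083, 0.0]
ft_force: [-0.1, -0.1, -0.7]
width: 26.1
d [-1.1 -1.2 87.2] r [-0.     0.     0.016] now [500.7 -11.1 113.2] w 25.6 f [-0.8 -0.3 -0.2] t 24.9 q6 1.47
```

View pics/w9.png

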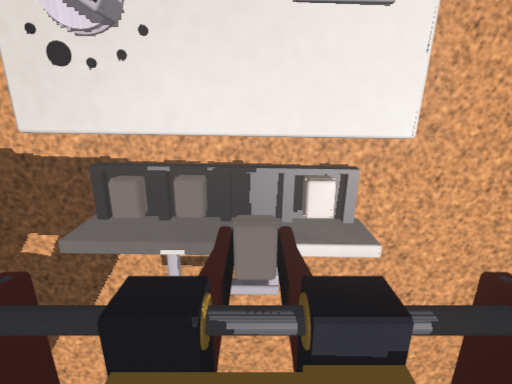

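```bash
python3 -m jog '{"translation":[[-1,-1,35],[-1,-1,65],[-1,-1,83],[-1,-1,83],[-1,-1,83]],"delta_rot":[[0,0,0.015],[0,0,0.015],[0,0,0.015],[0,0,0.015],[0,0,0.015]],"hand":[-1,-1,-1,-1,-1]}'
python3 -c "
from h import *
go(499.5,-10,25,-177.9)"
```

```text
t: 25.35
ee_pos: [499.7, -10.2, 30.4]
orientation: [-3.141, -0.057, 0.001]
ft_force: [-0.1, -0.2, 0.7]
width: 25.6
d [-0.2 -0.3  5.4] r [-0.     0.001 -0.   ] now [499.7 -10.2  30.4] w 25.6 f [-0.1 -0.2  0.7] t 25.4 q6 1.49
```

```bash
python3 -m jog '{"translation":[[0,0,4.5],[0,0,4.5],[0,0,4.5],[0,0,4.5],[0,0,4.5]],"delta_rot":[[0,0,0],[0,0,0],[0,0,0],[0,0,0],[0,0,0]],"hand":[-1,-1,-0.18,-0.18,-0.18]}'
python3 -m jog '{"translation":[[0,0,-20],[0,0,-60],[0,0,-90],[0,0,-90],[0,0,-90]],"delta_rot":[[0,0,0],[0,0,0],[0,0,0],[0,0,0],[0,0,0]],"hand":[-0.18,-0.18,-0.18,-1,-1]}'
python3 -c "
from h import *
go(390,15,120,-87.9)
c,im=grab('wrist','w10')
cv2.imwrite('pics/w10c.png',im[100:300])"
```

```text
t: 25.85
ee_pos: [500.0, -10.0, 26.1]
orientation: [3.141, 0.057, 0.001]
ft_force: [0.5, 0.3, -0.2]
width: 35.8
t: 26.35
ee_pos: [500.1, -10.0, 116.3]
orientation: [3.141, 0.057, 0.003]
ft_force: [-0.8, 0.4, -0.9]
width: 23.5
d [-109.1  -29.    -3.8] r [ 1.000e-03 -1.000e-03 -1.571e+00] now [500.1 -10.  116.3] w 23.5 f [-0.8  0.4 -0.9] t 26.4 q6 1.49
```

View pics/w10c.png

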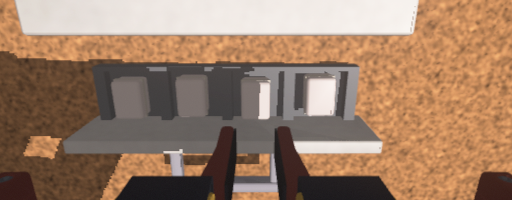

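```bash
python3 -m jog '{"translation":[[-40,-10,-10],[-80,-20,-10],[-111,-29,-4],[-111,-29,-4],[-111,-29,-4]],"delta_rot":[[0,0,-0.14],[0,0,-0.28],[0,0,-0.42],[0,0,-0.56],[0,0,-0.7]],"hand":[-1,-1,-1,-1,-1]}'
python3 -m jog '{"translation":[[0,0,0],[0,0,0],[0,0,0],[0,0,0],[0,0,0]],"delta_rot":[[0,0,-0.14],[0,0,-0.28],[0,0,-0.42],[0,0,-0.56],[0,0,-0.7]],"hand":[-1,-1,-1,-1,-1]}'
python3 -m jog '{"translation":[[0,0,0],[0,0,0],[0,0,0],[0,0,0]],"delta_rot":[[0,0,-0.14],[0,0,-0.17],[0,0,-0.17],[0,0,-0.17]],"hand":[-1,-1,-1,-1]}'
python3 -c "
from h import *
go(388,14,33,-87.9)"
```

```text
t: 26.9
ee_pos: [385.5, 15.2, 118.5]
orientation: [-2.926, -1.14, 0.005]
ft_force: [0.1, 0.1, 0.1]
width: 0.6
t: 27.4
ee_pos: [386.6, 14.9, 118.5]
orientation: [-2.358, -2.073, 0.004]
ft_force: [0.6, -0.3, 0.1]
width: 0.8
t: 27.8
ee_pos: [387.1, 15.0, 119.0]
orientation: [-2.182, -2.258, 0.002]
ft_force: [-0.1, -0.6, -0.1]
width: 0.2
d [-1.  1. 86.] r [-0.002 -0.    -0.002] now [387.1  15.  119. ] w 0.2 f [-0.1 -0.6 -0.1] t 27.8 q6 -0.03
```

```bash
python3 -m jog '{"translation":[[0,0,40],[0,0,80],[0,0,86],[0,0,86],[0,0,86]],"delta_rot":[[0,0,0],[0,0,0],[0,0,0],[0,0,0],[0,0,0]],"hand":[-1,-1,-1,-1,-1]}'
python3 -m jog '{"translation":[[0,6,0],[0,12,0],[0,20,0],[0,29,0],[0,38,0]],"delta_rot":[[0,0,0],[0,0,0],[0,0,0],[0,0,0],[0,0,0]],"hand":[-1,-1,-1,-1,-1]}'
python3 -m jog '{"translation":[[0,9,0],[0,18,0],[0,27,0],[0,36,0],[0,42,0]],"delta_rot":[[0,0,0],[0,0,0],[0,0,0],[0,0,0],[0,0,0]],"hand":[-1,-1,-1,-1,-1]}'
python3 -m jog '{"translation":[[0,4,0],[0,8,0],[0,8,0],[0,8,0]],"delta_rot":[[0,0,0],[0,0,0],[0,0,0],[0,0,0]],"hand":[-1,-1,-1,-1]}'
```

```text
t: 28.3
ee_pos: [388.3, 15.0, 34.7]
orientation: [2.182, 2.26, 0.001]
ft_force: [0.0, -0.7, -0.5]
width: 0.5
t: 28.8
ee_pos: [426.6, 16.4, 34.1]
orientation: [2.181, 2.261, 0.0]
ft_force: [-2.1, -0.6, 1.4]
width: 0.1
t: 29.3
ee_pos: [468.7, 17.9, 33.7]
orientation: [2.181, 2.26, 0.0]
ft_force: [-2.4, 0.1, 0.9]
width: 0.6
t: 29.7
ee_pos: [476.0, 18.1, 33.9]
orientation: [2.181, 2.26, 0.001]
ft_force: [0.4, 0.2, -0.6]
width: 0.3
```

Keep pushing in small steps until the stop is felt.

```bash
python3 -m jog '{"translation":[[0,3,0],[0,6,0],[0,6,0],[0,6,0]],"delta_rot":[[0,0,0],[0,0,0],[0,0,0],[0,0,0]],"hand":[-1,-1,-1,-1]}'
python3 -m jog '{"translation":[[0,2,0],[0,4,0],[0,4,0]],"delta_rot":[[0,0,0],[0,0,0],[0,0,0]],"hand":[-1,-1,-1]}'
```

```text
t: 30.1
ee_pos: [482.1, 18.3, 33.9]
orientation: [2.181, 2.26, 0.001]
ft_force: [0.0, 0.9, 0.4]
width: 0.2
t: 30.4
ee_pos: [486.0, 18.5, 33.8]
orientation: [2.181, 2.26, 0.0]
ft_force: [-0.7, 0.3, -0.7]
width: 0.4
```

```bash
python3 -m jog '{"translation":[[0,1.5,0],[0,3,0],[0,3,0]],"delta_rot":[[0,0,0],[0,0,0],[0,0,0]],"hand":[-1,-1,-1]}'
```

```text
t: 30.7
ee_pos: [489.0, 18.6, 33.8]
orientation: [2.182, 2.26, 0.0]
ft_force: [-1.2, -0.2, 0.3]
width: 0.5
```

```bash
python3 -m jog '{"translation":[[0,1.5,0],[0,2.5,0],[0,2.5,0]],"delta_rot":[[0,0,0],[0,0,0],[0,0,0]],"hand":[-1,-1,-1]}'; python3 -m jog '{"translation":[[0,1,0],[0,1.5,0],[0,1.5,0]],"delta_rot":[[0,0,0],[0,0,0],[0,0,0]],"hand":[-1,-1,-1]}'
```

```text
t: 31.0
ee_pos: [490.1, 18.6, 33.7]
orientation: [-2.18, -2.259, 0.003]
ft_force: [-4.5, -1.1, 3.4]
width: 0.7
t: 31.3
ee_pos: [490.1, 18.6, 33.5]
orientation: [-2.179, -2.258, 0.006]
ft_force: [-8.3, -0.8, 7.5]
width: 0.0
```

```bash
python3 -m jog '{"translation":[[0,1.5,0],[0,2,0],[0,2,0]],"delta_rot":[[0,0,0],[0,0,0],[0,0,0]],"hand":[-1,-1,-1]}'; python3 -m jog '{"translation":[[0,-15,0],[0,-25,0],[0,-25,-50],[0,-25,-100],[0,-25,-150]],"delta_rot":[[0,0,0],[0,0,0],[0,0,0],[0,0,0],[0,0,0]],"hand":[-1,-1,-1,0.2,0.2]}'
python3 - <<'E'
from h import *
# pointer direction at 0: unit angle
a=-1; u=np.array([-np.cos(a),np.sin(a)]); t=np.radians(2.1); Rm=np.array([[np.cos(t),-np.sin(t)],[np.sin(t),np.cos(t)]])
print("pointer dir deg",np.degrees(np.arctan2(*(Rm@u)[::-1])))
c,im=grab("wrist","w11"); go(644.3,104.2,160,-88)
cv2.imwrite("pics/w11c.png",cv2.resize(im[:,160:],(660,720))[:600])
E
```

```text
t: 31.6
ee_pos: [490.0, 18.7, 33.3]
orientation: [-2.177, -2.256, 0.01]
ft_force: [-13.9, -1.0, 11.3]
width: 0.6
t: 32.1
ee_pos: [469.6, 17.9, 185.3]
orientation: [-2.182, -2.26, 0.0]
ft_force: [0.4, 0.7, 0.6]
width: 13.0
pointer dir deg -120.60422048691771
d [ 80.1 172.6  34.9] r [0.012 0.    0.001] now [474.2  18.  192.9] w 16.7 f [ 2.1 -0.1  5.4] t 32.1 q6 -0.02
```

View pics/w11c.png

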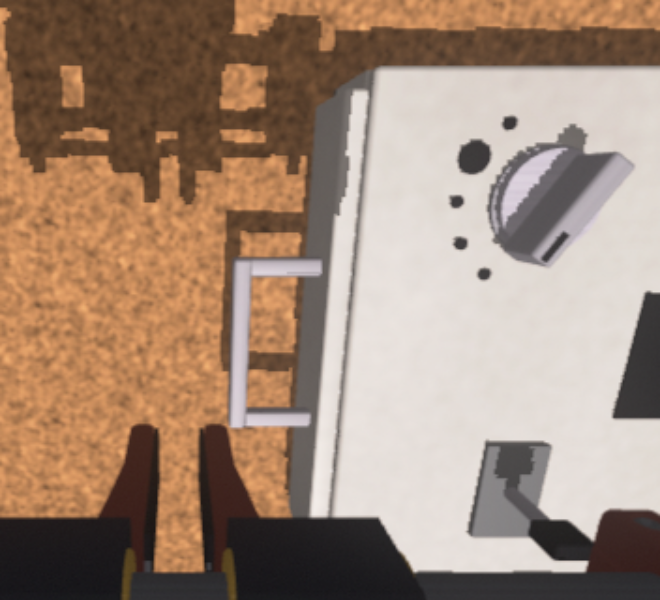

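```bash
python3 -m jog '{"translation":[[20,43,0],[40,86,0],[60,129,10],[80,172,25],[80,172.5,35]],"delta_rot":[[0,0,0.12],[0,0,0.24],[0,0,0.36],[0,0,0.48],[0,0,0.57]],"hand":[-0.3,-0.3,-0.3,-0.3,-0.3]}'
python3 -m jog '{"translation":[[0,0,0],[0,0,0],[0,0,0]],"delta_rot":[[0,0,0],[0,0,0],[0,0,0]],"hand":[-0.3,-0.3,-0.3]}'
python3 - <<'E'
from h import *
c,im=grab("wrist","w12"); go(644.3,104.2,110,-120.6)
for p in ((644.3,104.2,103),(644.3+30*np.cos(np.radians(-120.6)),104.2+30*np.sin(np.radians(-120.6)),103)): cv2.circle(im,tuple(proj(c,p).round().astype(int).tolist()),1,(0,0,255),-1)
cv2.imwrite("pics/w12c.png",cv2.resize(im[100:300,156:356],(600,600)))
E
```

```text
t: 32.65
ee_pos: [644.3, 106.6, 147.7]
orientation: [2.73, 1.551, 0.007]
ft_force: [-0.3, -0.3, -1.0]
width: 30.5
t: 32.95
ee_pos: [639.0, 103.6, 149.5]
orientation: [2.728, 1.558, 0.001]
ft_force: [0.7, 0.2, 0.3]
width: 30.8
d [ 3.1  4.1 39.7] r [ 0.001 -0.001  0.001] now [639.1 103.6 149.7] w 31.1 f [ 0.4 -0.2  0.6] t 33.0 q6 0.68
```

View pics/w12c.png

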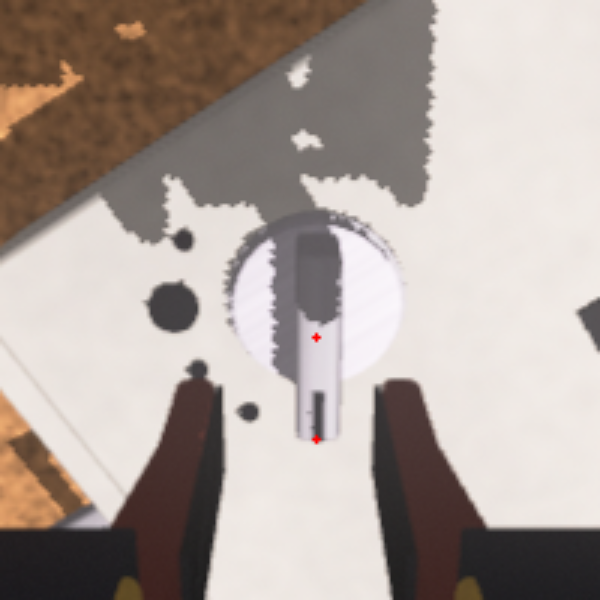

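```bash
python3 -m jog '{"translation":[[3,4,30],[3,4,50],[3,4,50],[3,4,50]],"delta_rot":[[0,0,0],[0,0,0],[0,0,0],[0,0,0]],"hand":[-0.3,-0.3,-0.3,-0.3]}'; python3 -c "
from h import *
go(644.3,104.2,83,-120.6)"
```

```text
t: 33.4
ee_pos: [644.3, 104.3, 99.7]
orientation: [2.729, 1.556, 0.001]
ft_force: [0.4, -0.3, -0.2]
width: 31.0
d [-0.1  0.  16.7] r [ 0. -0. -0.] now [644.3 104.3  99.7] w 31.0 f [ 0.4 -0.3 -0.2] t 33.4 q6 0.68
```

```bash
python3 -m jog '{"translation":[[0,0,10],[0,0,16],[0,0,16],[0,0,16],[0,0,16]],"delta_rot":[[0,0,0],[0,0,0],[0,0,0],[0,0,0],[0,0,0]],"hand":[-0.3,-0.3,-0.3,-1,-1]}'; python3 -m jog '{"translation":[[0,0,0],[0,0,0],[0,0,0]],"delta_rot":[[0,0,0],[0,0,0],[0,0,0]],"hand":[-1,-1,-1]}';python3 -c "
from h import *
go(644.3,104.2,83,-120.6)"
```

```text
t: 33.9
ee_pos: [644.5, 104.6, 83.1]
orientation: [2.729, 1.556, 0.001]
ft_force: [-0.4, 0.6, -0.4]
width: 18.2
t: 34.2
ee_pos: [645.4, 104.1, 83.1]
orientation: [2.728, 1.555, 0.003]
ft_force: [4.5, -3.5, -1.5]
width: 11.6
d [-0.4 -1.   0.1] r [ 0.002 -0.001 -0.   ] now [645.4 104.1  83.1] w 11.6 f [ 4.5 -3.5 -1.5] t 34.2 q6 0.68
```

```bash
python3 -m jog '{"translation":[[0,1,0],[0,1,0],[0,1,0],[0,1,0],[0,1,0]],"delta_rot":[[0,0,0.1],[0,0,0.2],[0,0,0.3],[0,0,0.4],[0,0,0.5]],"hand":[-1,-1,-1,-1,-1]}'
python3 -m jog '{"translation":[[0,0,0],[0,0,0],[0,0,0],[0,0,0],[0,0,0]],"delta_rot":[[0,0,0.1],[0,0,0.2],[0,0,0.3],[0,0,0.4],[0,0,0.5]],"hand":[-1,-1,-1,-1,-1]}'
python3 -m jog '{"translation":[[0,0,0],[0,0,0],[0,0,0],[0,0,0],[0,0,0]],"delta_rot":[[0,0,0.12],[0,0,0.24],[0,0,0.36],[0,0,0.5],[0,0,0.5]],"hand":[-1,-1,-1,-1,-1]}'
python3 -c "
from h import *
go(645,104,83,-206.5)"
```

```text
t: 34.7
ee_pos: [646.2, 103.3, 83.1]
orientation: [3.03, 0.826, 0.003]
ft_force: [3.4, -4.1, -1.9]
width: 11.7
t: 35.2
ee_pos: [646.5, 102.4, 83.2]
orientation: [3.139, 0.051, 0.004]
ft_force: [4.9, -9.3, -2.1]
width: 11.7
t: 35.7
ee_pos: [646.2, 101.4, 83.2]
orientation: [3.054, -0.727, 0.004]
ft_force: [3.8, -12.2, -1.4]
width: 11.6
d [-2.3 -1.8  0.1] r [ 0.002 -0.003 -0.005] now [646.2 101.4  83.2] w 11.6 f [  3.8 -12.2  -1.4] t 35.7 q6 2.18
```

```bash
python3 -m jog '{"translation":[[0,0,0],[0,0,0],[0,0,0],[0,0,0]],"delta_rot":[[0,0,0],[0,0,0],[0,0,0],[0,0,0]],"hand":[-0.3,-0.3,-0.3,-0.3]}'
python3 -m jog '{"translation":[[0,0,-25],[0,0,-60],[0,0,-80],[0,0,-80],[0,0,-80]],"delta_rot":[[0,0,0],[0,0,0],[0,0,0],[0,0,0],[0,0,0]],"hand":[-0.3,-0.3,-0.3,-1,-1]}'
python3 - <<'E'
from h import *
c,im=grab("wrist","w13"); cv2.imwrite("pics/w13c.png",cv2.resize(im[:,:],(800,600)))
for yaw in(-87.9,-177.9): go(663,-80,170,yaw)
E
```

```text
t: 36.1
ee_pos: [645.0, 104.4, 82.8]
orientation: [-3.058, 0.721, 0.0]
ft_force: [-0.2, -0.1, 0.7]
width: 30.9
t: 36.6
ee_pos: [644.9, 104.2, 162.6]
orientation: [-3.058, 0.721, -0.0]
ft_force: [1.1, 0.2, -0.3]
width: 18.0
d [ 99.  156.3  -8.3] r [-1.000e-03  2.000e-03 -2.071e+00] now [644.3 104.1 161.7] w 14.2 f [ 1.  -0.2 -0.8] t 36.6 q6 2.18
d [ 99.  156.3  -8.3] r [ 0.     0.002 -0.5  ] now [644.3 104.1 161.7] w 14.2 f [ 1.  -0.2 -0.8] t 36.6 q6 2.18
```

View pics/w13c.png

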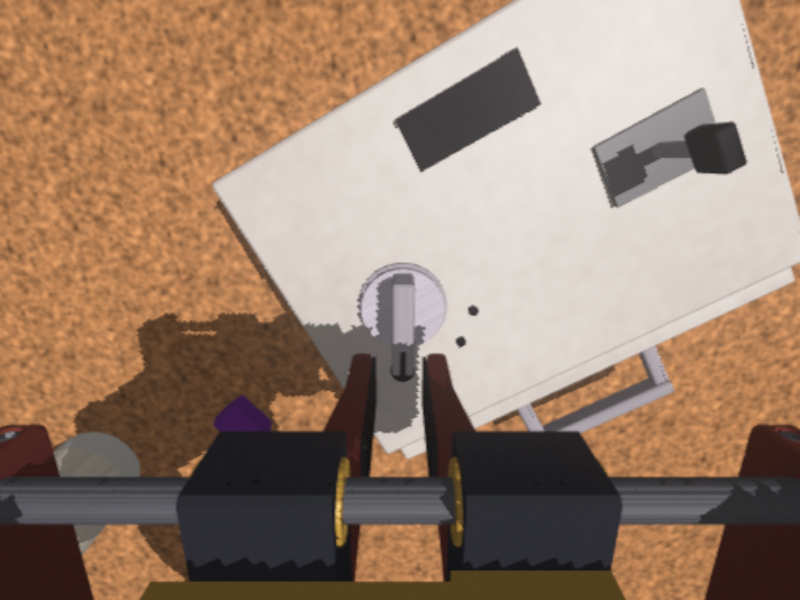

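```bash
python3 - <<'E'
from h import *
c=optics.calibration("wrist"); ct=optics.calibration("top")
for z in(117,128): print("wrist",z,ray(c,713/1.5625-.5,146/1.5625-.5,z).round(1),"paddle top ctr",ray(c,711/1.5625,134/1.5625,z).round(1))
print("top",ray(ct,566/6+185,237/6+110,117).round(1))
print("plate ctr wrist",ray(c,655/1.5625,148/1.5625,71).round(1),"top",ray(ct,561/6+185,262/6+110,71).round(1))
im=cv2.imread("pics/w13.png"); h=cv2.cvtColor(im,cv2.COLOR_BGR2HSV)[...,2]; m=(h<55).astype(np.uint8)*255; m[:, :435]=0; m[130:]=0; m[:70]=0
for k in cv2.findContours(m,0,1)[0]:
    if cv2.contourArea(k)>50:
        w=np.array([ray(c,*p[0],128)[:2] for p in k]); print(cv2.boundingRect(k),cv2.contourArea(k),w.min(0).round(1),w.max(0).round(1))
E
cp pics/w13.png pics/x.png; python3 -c "
import cv2;a=cv2.imread('pics/x.png')[50:140,370:490];cv2.imwrite('pics/w13t.png',cv2.resize(a,None,fx=6,fy=6,interpolation=cv2.INTER_CUBIC))"
```

```text
wrist 117 [663.  -55.6 117. ] paddle top ctr [667.8 -56.3 117. ]
wrist 128 [666.1 -49.1 128. ] paddle top ctr [670.6 -49.8 128. ]
top [660.5 -58.6 117. ]
plate ctr wrist [662.5 -55.6  71. ] top [662.  -58.5  71. ]
(439, 79, 27, 32) 525.0 [653.  -56.4] [675.4 -39.8]
```

View pics/w13t.png

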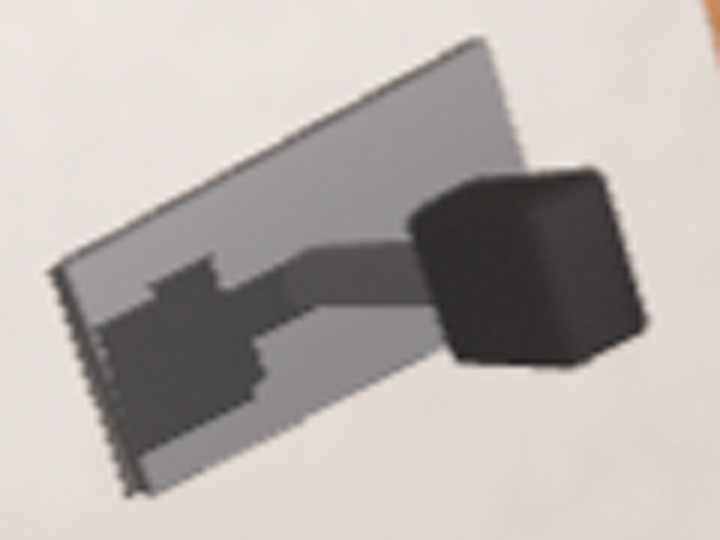

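```bash
python3 -m jog '{"translation":[[26,41,-10],[52,82,-10],[78,123,-10],[103,163,-10],[103,163,-10]],"delta_rot":[[0,0,-0.14],[0,0,-0.28],[0,0,-0.42],[0,0,-0.56],[0,0,-0.7]],"hand":[-1,-1,-1,-1,-1]}'
python3 -m jog '{"translation":[[0,0,0],[0,0,0],[0,0,0],[0,0,0],[0,0,0]],"delta_rot":[[0,0,-0.14],[0,0,-0.28],[0,0,-0.42],[0,0,-0.56],[0,0,-0.7]],"hand":[-1,-1,-1,-1,-1]}'
python3 -m jog '{"translation":[[0,0,0],[0,0,0],[0,0,0],[0,0,0],[0,0,0]],"delta_rot":[[0,0,-0.14],[0,0,-0.28],[0,0,-0.42],[0,0,-0.56],[0,0,-0.67]],"hand":[-1,-1,-1,-1,-1]}'
python3 -m jog '{"translation":[[0,0,0],[0,0,0]],"delta_rot":[[0,0,0],[0,0,0]],"hand":[-1,-1]}'
python3 -c "
from h import *
go(663.6,-88,108,-87.9)"
```

```text
t: 37.15
ee_pos: [663.7, -93.3, 170.7]
orientation: [3.119, 0.372, -0.004]
ft_force: [0.3, -0.4, -0.9]
width: 0.7
t: 37.65
ee_pos: [663.2, -87.6, 170.5]
orientation: [-2.798, -1.425, 0.004]
ft_force: [-0.1, 0.2, 0.1]
width: 0.2
t: 38.15
ee_pos: [663.2, -87.6, 170.5]
orientation: [-2.173, -2.264, 0.003]
ft_force: [0.8, -0.2, 0.2]
width: 0.7
t: 38.35
ee_pos: [663.7, -87.7, 171.4]
orientation: [-2.184, -2.256, 0.002]
ft_force: [0.6, -0.1, -0.4]
width: 0.3
d [-0.3  0.1 63.4] r [-0.002 -0.    -0.004] now [663.7 -87.7 171.4] w 0.3 f [ 0.6 -0.1 -0.4] t 38.4 q6 -0.18
```

```bash
python3 -m jog '{"translation":[[0,0,40],[0,0,61],[0,0,61],[0,0,61]],"delta_rot":[[0,0,0],[0,0,0],[0,0,0],[0,0,0]],"hand":[-1,-1,-1,-1]}'
python3 -m jog '{"translation":[[5,0,0],[10,0,0],[14,0,0],[14,0,0]],"delta_rot":[[0,0,0],[0,0,0],[0,0,0],[0,0,0]],"hand":[-1,-1,-1,-1]}'
python3 -m jog '{"translation":[[4,0,0],[8,0,0],[11,0,0],[11,0,0],[11,0,0]],"delta_rot":[[0,0,0],[0,0,0],[0,0,0],[0,0,0],[0,0,0]],"hand":[-1,-1,-1,-1,-1]}'
```

```text
t: 38.75
ee_pos: [664.2, -87.8, 111.6]
orientation: [-2.183, -2.259, 0.001]
ft_force: [0.6, 1.2, 0.4]
width: 0.4
t: 39.15
ee_pos: [664.2, -73.1, 112.6]
orientation: [2.18, 2.261, 0.001]
ft_force: [-0.1, 0.0, -0.2]
width: 0.6
t: 39.65
ee_pos: [663.7, -63.0, 111.9]
orientation: [2.181, 2.26, 0.0]
ft_force: [1.5, -1.5, 1.5]
width: 0.5
```

```bash
python3 -m jog '{"translation":[[3,0,0],[6,0,0],[6,0,0],[6,0,0],[6,0,0]],"delta_rot":[[0,0,0],[0,0,0],[0,0,0],[0,0,0],[0,0,0]],"hand":[-1,-1,-1,-1,-1]}'
python3 - <<'E'
from h import *
c,im=grab("wrist","w14"); f=[]
for i in range(4): grab("top"); f.append(get_obs()["ft_force"])
print(np.mean(f,0).round(2)); go(663,-57,112)
cv2.imwrite("pics/w14c.png",cv2.resize(im[120:300,156:356],None,fx=3,fy=3))
E
```

```text
t: 40.15
ee_pos: [663.1, -57.0, 111.6]
orientation: [-2.181, -2.26, 0.001]
ft_force: [0.6, -3.6, -1.3]
width: 0.5
[ 1.2  -4.86 -1.53]
d [-0.  -0.1 -0.3] now [663.1 -57.  111.7] w 0.7 f [ 1.4 -5.5 -1.5] t 40.4 q6 -0.14
```

```bash
python3 -m jog '{"translation":[[1,0,0],[2,0,0],[2,0,0],[2,0,0],[2,0,0]],"delta_rot":[[0,0,0],[0,0,0],[0,0,0],[0,0,0],[0,0,0]],"hand":[-1,-1,-1,-1,-1]}'
python3 -m jog '{"translation":[[0,0,0],[0,0,0],[0,0,0],[0,0,0],[0,0,0]],"delta_rot":[[0,0,0],[0,0,0],[0,0,0],[0,0,0],[0,0,0]],"hand":[-1,-1,-1,-1,-1]}'
python3 -m jog '{"translation":[[0,0,0],[0,0,0],[0,0,0],[0,0,0],[0,0,0]],"delta_rot":[[0,0,0],[0,0,0],[0,0,0],[0,0,0],[0,0,0]],"hand":[-1,-1,-1,-1,-1]}'
python3 -m jog '{"translation":[[0,0,0],[0,0,0],[0,0,0],[0,0,0],[0,0,0]],"delta_rot":[[0,0,0],[0,0,0],[0,0,0],[0,0,0],[0,0,0]],"hand":[-1,-1,-1,-1,-1]}'
```

```text
t: 40.9
ee_pos: [663.0, -55.2, 111.8]
orientation: [2.181, 2.261, -0.001]
ft_force: [0.1, -6.5, -1.0]
width: 0.7
t: 41.4
ee_pos: [663.0, -55.3, 111.8]
orientation: [2.181, 2.261, -0.001]
ft_force: [-0.1, -5.8, -2.2]
width: 0.1
t: 41.9
ee_pos: [663.0, -55.2, 111.8]
orientation: [2.181, 2.261, -0.001]
ft_force: [0.7, -7.1, -1.2]
width: 0.5
t: 42.4
ee_pos: [663.1, -55.2, 111.8]
orientation: [2.181, 2.261, -0.001]
ft_force: [-0.1, -7.1, -1.5]
width: 0.7
```

```bash
python3 -m jog '{"translation":[[-5,0,0],[-10,0,0],[-16,0,0],[-24,0,0],[-32,0,0]],"delta_rot":[[0,0,0],[0,0,0],[0,0,0],[0,0,0],[0,0,0]],"hand":[-1,-1,-1,-1,-1]}'
python3 -m jog '{"translation":[[0,0,-40],[0,0,-85],[0,0,-130],[0,-45,-150],[0,-90,-160]],"delta_rot":[[0,0,0],[0,0,0],[0,0,0],[0,0,0],[0,0,0]],"hand":[-1,-1,-1,-1,-1]}'
python3 -m jog '{"translation":[[25,-40,0],[50,-80,0],[70,-120,0],[70,-120,0],[70,-120,0]],"delta_rot":[[0,0,0],[0,0,0],[0,0,0],[0,0,0],[0,0,0]],"hand":[-1,-1,-1,-1,-1]}'
python3 - <<'E'
from h import *
c,im=grab("wrist"); _,t=grab("top","t9")
a=cv2.resize(im,(450,338)); w=cv2.resize(im[:230,262:],(500,460),interpolation=cv2.INTER_CUBIC)
b=cv2.resize(t[110:240,60:420],(800,289),interpolation=cv2.INTER_CUBIC)
v=np.zeros((600,800,3),np.uint8); v[:289]=b; v[290:600,:450]=a[:310]; v[290:600,450:]=cv2.resize(w,(350,310)); cv2.imwrite("pics/fin.png",v)
go(420,0,270)
for b in blobs(_,white(t),22,30,300): print(b)
E
```

```text
t: 42.9
ee_pos: [664.1, -87.2, 111.6]
orientation: [-2.181, -2.26, 0.0]
ft_force: [0.5, 0.7, -0.5]
width: 0.6
t: 43.4
ee_pos: [574.9, -90.5, 274.2]
orientation: [2.179, 2.258, 0.004]
ft_force: [0.4, -0.3, 0.1]
width: 0.2
t: 43.9
ee_pos: [451.9, -24.3, 272.3]
orientation: [2.18, 2.261, 0.002]
ft_force: [0.6, -0.3, 0.1]
width: 0.8
d [ 25.9 -32.4   2.2] now [453.3 -24.8 272.2] w 0.3 f [-0.4  0.3 -0.2] t 44.0 q6 -0.12
(array([414., 256.]), array([ 399.4, -420. ]), array([38.5, 34.3]), -89.7)
```

View pics/fin.png

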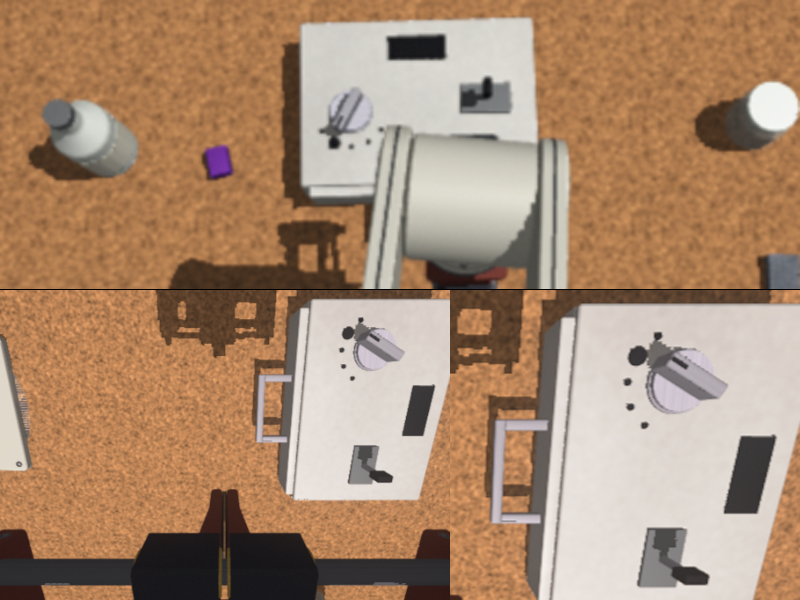

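```bash
python3 -c "
from workcell import ctrl
print(ctrl.close_job())"
```

```text
the job is handed in; nothing more can be done
None
```

The job is handed in at about t = 44 s, with every step done in the order asked.

- **Drawer and tablets:** I pulled the drawer fully open and put all four white tablets in, one to a pocket. I left the purple look-alike alone. Each tablet measured about 25.7 mm between the fingers while held, at the fixed 30 N grip. I then pushed the drawer shut until it hit its stop, at about 14 N.
- **Dial:** I turned it 1.5 rad to the large round mark, which is at the 1.5 detent.
- **Toggle:** I pushed it towards the dial only, held it over for about 2 s at 5–7 N, then let it spring back.

The final pictures show the drawer shut, the pointer at the mark and the toggle upright. No tablets are left on the counter, and the bottle, jar and brush were not touched. The tablets cannot be seen once the drawer is shut; the last picture before closing showed all four in their pockets. I did not measure the toggle's lean directly. I judged it to be past 0.35 rad from the finger travel and the force.

No check failed. The top and wrist cameras disagreed by about 2–3 mm, so I used the wrist camera for the grasps.

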